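# Change the reagent packs in the analyser's drawer

## Task

Pull the analyser's reagent drawer fully out to its stop. For every fresh reagent pack standing on the bench, take the used pack of the same colour out of the drawer and stand it upright in the orange returns tray, then set the fresh pack flat in its own colour's bay, cap end to the rear, so that its weight holds the pack-present pin down; leave in place the used packs that have no fresh one. When all are changed and every pin is held down, close the drawer fully without slamming it; disturb nothing else on the bench.

Things in the scene. Friction and masses are not known exactly. Their poses are not given: they have to be found in the camera images.
- drawer (a joint): reagent drawer of the white bench-top analyser (fixed casing 300 wide, 280 deep, 146 mm high; a grey console on its top, from 175 mm behind the front face on, reaches 199 mm). Metres pulled out: 0 = shut (panel against the casing), 0.14 = fully out at its stop. Slides straight out along its own -x (towards the robot); 1.5 N of friction; stays where it is left
- drawer_handle (a point): middle of the drawer's level steel bar handle, 106 mm above the bench: 10 mm thick, 110 mm long along y, 37 mm free gap to the front panel behind it. Panel top 20 mm above the bar's axis, casing top 40 mm above it. Moves with the drawer; x points into the analyser (the drawer opens along -x), z up
- tray_in (a point): centre of the inner floor (4 mm above the bench) of the fixed orange returns tray for used packs; inside 112 mm along its x, 212 mm along its y, walls 4 mm thick and 42 mm high overall. Axes: z up; x, y along its sides
- fresh_blue_c (a point): fresh blue reagent pack (may be absent): white bottle, blue band and cap, 0.2-0.4 kg. Body 84 (x) x 44 (y) x 60 mm high; on its middle a grip tab 10 thick (y), 20 long (x), 28 mm high, so 88 in all; cap 22 wide, 12 high, 29 mm from the middle at the +x end. Under that end a solid heel; under the other a recess 24 wide, 10 deep. Point: centre, 44 mm above the base; z up
- fresh_yellow_c (a point): fresh yellow reagent pack (may be absent): white bottle, yellow band and cap, 0.2-0.4 kg. Body 84 (x) x 44 (y) x 60 mm high; on its middle a grip tab 10 thick (y), 20 long (x), 28 mm high, so 88 in all; cap 22 wide, 12 high, 29 mm from the middle at the +x end. Under that end a solid heel; under the other a recess 24 wide, 10 deep. Point: centre, 44 mm above the base; z up
- fresh_red_c (a point): fresh red reagent pack (may be absent): white bottle, red band and cap, 0.2-0.4 kg. Body 84 (x) x 44 (y) x 60 mm high; on its middle a grip tab 10 thick (y), 20 long (x), 28 mm high, so 88 in all; cap 22 wide, 12 high, 29 mm from the middle at the +x end. Under that end a solid heel; under the other a recess 24 wide, 10 deep. Point: centre, 44 mm above the base; z up
- fresh_green_c (a point): fresh green reagent pack (may be absent): white bottle, green band and cap, 0.2-0.4 kg. Body 84 (x) x 44 (y) x 60 mm high; on its middle a grip tab 10 thick (y), 20 long (x), 28 mm high, so 88 in all; cap 22 wide, 12 high, 29 mm from the middle at the +x end. Under that end a solid heel; under the other a recess 24 wide, 10 deep. Point: centre, 44 mm above the base; z up
- used_blue_c (a point): used blue pack: same shape and colours as the fresh one, but yellowed, with a black dot (pierced hole) in the cap; 0.15 kg; starts in the blue bay of the shut drawer. Point: its centre, 44 mm above its base; x towards the cap end, z up
- used_yellow_c (a point): used yellow pack: same shape and colours as the fresh one, but yellowed, with a black dot (pierced hole) in the cap; 0.15 kg; starts in the yellow bay of the shut drawer. Point: its centre, 44 mm above its base; x towards the cap end, z up
- used_red_c (a point): used red pack: same shape and colours as the fresh one, but yellowed, with a black dot (pierced hole) in the cap; 0.15 kg; starts in the red bay of the shut drawer. Point: its centre, 44 mm above its base; x towards the cap end, z up
- used_green_c (a point): used green pack: same shape and colours as the fresh one, but yellowed, with a black dot (pierced hole) in the cap; 0.15 kg; starts in the green bay of the shut drawer. Point: its centre, 44 mm above its base; x towards the cap end, z up
- bay_blue (a point): middle of the floor of the drawer's blue bay (26 mm above the bench; moves with the drawer), marked blue on the front panel's rim and the rear wall. 100 mm long (x), 54 wide (y) between ribs 30 mm high; bays are 62 mm apart. x points to the rear, z up. A pack sits with its x along this x; the sensing pin is 24 mm behind this point
- bay_yellow (a point): middle of the floor of the drawer's yellow bay (26 mm above the bench; moves with the drawer), marked yellow on the front panel's rim and the rear wall. 100 mm long (x), 54 wide (y) between ribs 30 mm high; bays are 62 mm apart. x points to the rear, z up. A pack sits with its x along this x; the sensing pin is 24 mm behind this point
- bay_red (a point): middle of the floor of the drawer's red bay (26 mm above the bench; moves with the drawer), marked red on the front panel's rim and the rear wall. 100 mm long (x), 54 wide (y) between ribs 30 mm high; bays are 62 mm apart. x points to the rear, z up. A pack sits with its x along this x; the sensing pin is 24 mm behind this point
- bay_green (a point): middle of the floor of the drawer's green bay (26 mm above the bench; moves with the drawer), marked green on the front panel's rim and the rear wall. 100 mm long (x), 54 wide (y) between ribs 30 mm high; bays are 62 mm apart. x points to the rear, z up. A pack sits with its x along this x; the sensing pin is 24 mm behind this point
- pin_blue (a joint): travel of the blue bay's pack-present pin, m: 0 = up (brass, 10 mm wide, 6 mm above the bay floor), 0.006 = down, flush. A 0.5 N spring lifts it; a pack flat in the bay with its heel (cap end) on the pin holds it down by its weight; a reversed pack leaves it up inside its recess
- pin_yellow (a joint): travel of the yellow bay's pack-present pin, m: 0 = up (brass, 10 mm wide, 6 mm above the bay floor), 0.006 = down, flush. A 0.5 N spring lifts it; a pack flat in the bay with its heel (cap end) on the pin holds it down by its weight; a reversed pack leaves it up inside its recess
- pin_red (a joint): travel of the red bay's pack-present pin, m: 0 = up (brass, 10 mm wide, 6 mm above the bay floor), 0.006 = down, flush. A 0.5 N spring lifts it; a pack flat in the bay with its heel (cap end) on the pin holds it down by its weight; a reversed pack leaves it up inside its recess
- pin_green (a joint): travel of the green bay's pack-present pin, m: 0 = up (brass, 10 mm wide, 6 mm above the bay floor), 0.006 = down, flush. A 0.5 N spring lifts it; a pack flat in the bay with its heel (cap end) on the pin holds it down by its weight; a reversed pack leaves it up inside its recess
- tube_rack: white rack of capped test tubes, 60 x 200 x 124 mm high; bystander, not to be disturbed. Origin: centre of its base
- flask: clear glass conical flask, 80 mm across, 118 mm high; bystander, not to be disturbed. Origin: centre of its base
- white_bottle: white jar with a violet cap, 68 mm across, 140 mm high; bystander, not to be disturbed. Origin: centre of its base
- amber_jar: small amber jar with a black cap, 52 mm across, 75 mm high; bystander, not to be disturbed. Origin: centre of its base
Mind the look-alikes: they are no part of the job. Leave any pink look-alike of the part that bears fresh_blue_c alone.

How it is judged:
By the outcome, as a careful person would: the job done as asked, in the order asked, and still so for the second after the job is handed in, with the robot touching nothing.
Of fresh_blue, fresh_yellow, fresh_red, fresh_green only 2 to 3 are there at a start; the rules pass over those that are not, and their reading is None.
At some moment in a run one of fresh_blue, fresh_yellow, fresh_red, fresh_green may be knocked a few centimetres aside while the robot is not near it.
It also fails if it takes over 210 s, if anything falls off the work surface, if the arm or the gripper's body presses on something with over 40 N, if the wrist force passes 120 N, or if a joint passes its speed limit or range.

## Robot

A 6-joint arm with a two-finger parallel gripper is mounted at the origin on the work surface. World frame = base frame: x ahead of the robot, y to its left, z up, the work surface at z = 0. Lengths are in m, angles in degrees, forces in N, time in s.
With the tool pointing down it reaches from about 0.275 to 0.975 m from the base axis. Payload 8.4 kg.
Tool frame: the origin (TCP) lies at the very end of the fingers, on their centre line; the grasp point (between the pads) lies 19 mm behind it; z points along the fingers, y is the direction in which the jaws open and shut (so a half turn about z gives the same grasp; the last joint's range is limited). The gripper opens to 92 mm and grips with 3 to 60 N. Pads are 20 mm wide; open, the fingers measure 128 mm over their backs; the gripper's body (75 mm by 189 mm) begins 69 mm behind the grasp point.
Start: joints at [71.769, 20.225, 93.587, -0, 66.188, -0.138], TCP at [0.194, 0.594, 0.215] pointing down, gripper open.
Joint ranges: [-150.9, 150.9], [-52.94, 120.26], [3.33, 152.33], [-74.26, 254.26], [0, 154.13], [-172.89, 172.89]. Speed limits (degrees/s): [127.2, 127.2, 159.86, 180, 180, 180].

## Interface

Orientations are given as [roll, pitch, yaw] about the fixed x, y, z axes, in that order (R = Rz(yaw) Ry(pitch) Rx(roll)).
In Python, from workcell import ctrl, optics, sign_off, finder gives the robot as it stands.
- The arm moves only by the tool servo_tool, never from a script. Its argument "commands" is a list of rows, each a list of 6 numbers: the shift along the tool's x, y, z normalised to -1 to 1, where 1 is 0.15 m, then the turn, a rotation vector about the tool's x, y, z normalised to -1 to 1, where 1 is pi/4 rad. A call has 1 to 8 rows; each row is the pose to reach, as a shift and turn from the pose commanded when the call began, along the tool's axes at that moment; what a row does not reach only later rows make up. A row lasts 1/8 s, in which the tool goes at most 62.5 mm and 10.7 degrees, less where a joint would pass 70% of its speed; a pose out of reach is approached as far as the arm can. A call with a number of a shift or a turn outside -1 to 1 is refused whole. A call with a gripper value outside its range is refused whole. "gripper" is the opening, from 0 (shut) to 1 (fully open), set as the call begins (left out, the last holds). The fingers move at their own pace and stop on an object; "force" is the grip in N (left out, the last holds). Time passes only in rows, so rows that repeat a pose let the fingers close. It gives the time, the measured TCP pose, the force and the opening at its end, in the units of the state.
- ctrl.observe(): the state, without advancing time (a new reading comes with each control period).
- optics.camera(name): name is "side" or "top" or "wrist"; returns a dict with "img" (480x640x3 uint8, blue, green, red), "depth" (480x640 float32, m along the optical axis (not along the pixel's ray), 0 where there is no reading), "camera_matrix" (3x3 intrinsics, pixels), "R" (3x3) and "t" (3): a world point X has camera coordinates R X + t. Camera axes: x right, y down, z forward; pixel columns grow to the right and rows downward; lengths in m; the calibration is good to about 2 mm. A picture is of the moment at which its call begins.
- sign_off(): hands the job in, once; it reports no verdict.
Trained networks look in the newest picture that a camera, given by its name, has taken for a name from the list of things; names that differ only in an ending like _2 or _b are one class to them, and where a whole thing is asked for, a point or a joint stands for the part that bears it (a point fixed in the world has none). Each returns a list of dicts, best first, with "confidence" (0 to 1); they miss things now and then, are a little off and sometimes report something else, mostly with a low value. They report only what shows in the picture. A call takes as long as a camera call. They do not tell look-alikes from the thing itself.
- finder.masks_of(camera, name): "pixels" (480x640 bool, what is visible of it) and "point" ([column, row] in pixels, amid what is visible of it).
The state is a dict: "time_s": time; "qpos": joint angles; "joint_velocities": joint speeds; "joint_torque": joint torques, N m; "position": TCP position; "orientation": TCP orientation; "contact_force": force on the tool from outside, world axes, zero at the start; "torque": the same for the moment, N m; "opening": opening from 0.0 (shut) to 1.0 (fully open).
Only numpy, scipy, OpenCV 4.12 (cv2) and the standard library are available. Lean on these libraries where they do the work, as an engineer would, in place of code of your own. Each camera call takes 0.05 s, during which the arm holds its last target.

## Working session

There is one attempt and no reset: what is moved stays moved. The work goes in short steps, Python scripts to look and compute and a tool call to move; the robot and the scene stay as the last step left them, time stands still between calls to the robot, and variables do not carry over. Pictures are saved under pics/ and viewed, and the job is handed in when it is done.

Besides the shell and the picture viewer there is one more tool, called after ">>>" by a JSON object that holds its "api" and its "payload". servo_tool: Moves the arm, as the interface text tells. Its arguments: {"type":"object","properties":{"commands":{"type":"array","items":{"type":"array","items":{"type":"number","minimum":-1,"maximum":1}}},"gripper":{"type":"number"},"force":{"type":"number"}},"required":["commands"]}

```bash
ls; mkdir -p pics; python3 - <<'E'
from workcell import ctrl, optics
import cv2
print(ctrl.observe())
for n in ["top","side","wrist"]:
    d=optics.camera(n); cv2.imwrite(f"pics/{n}0.png",d["img"]); print(n,d["camera_matrix"].tolist(),d["R"].tolist(),d["t"].tolist())
E
```

```text
pics
{'time_s': 0.0, 'qpos': array([ 7.17686625e+01,  2.02610406e+01,  9.36284878e+01, -2.93386049e-04,
        6.61897769e+01, -1.37311273e-01]), 'joint_velocities': array([-0.04120358,  0.08257276, -0.05945411, -0.03383001, -0.00343645,
        0.06360781]), 'joint_torque': array([-1.12729296e-03, -5.93860102e+01, -3.34205675e+01,  6.96372706e-02,
        2.39866704e-02, -1.02877759e-04]), 'position': array([0.19395314, 0.59361541, 0.21388387]), 'orientation': array([-1.79920694e+02,  7.81927599e-05,  1.61906092e+02]), 'contact_force': array([-0.30665412, -0.494258  ,  0.20578022]), 'torque': array([-0.01786193,  0.03102779,  0.02258412]), 'opening': 0.9995575373520079}
top [[519.2517281514322, 0.0, 319.72451994388393], [0.0, 519.2517281514322, 245.3208175460516], [0.0, 0.0, 1.0]] [[0.025531121470683215, -0.999673683275955, -0.0008299409229004901], [-0.9961631903552495, -0.02537192969584237, -0.08375657206906595], [0.0837081836961036, 0.002965155813026284, -0.9964858994653681]] [-0.03407524692900944, 0.5401558517437389, 1.4539641381946096]
side [[617.8384739037001, 0.0, 316.7443741155573], [0.0, 617.8384739037001, 240.1351560677334], [0.0, 0.0, 1.0]] [[0.9799597104676189, -0.19883979358794068, -0.011903879456945774], [-0.15143578125521973, -0.7048462897197391, -0.6930071514955232], [0.12940699368983735, 0.6809217608170727, -0.7208324254845473]] [-0.5288228441653449, 0.13335178805986825, 1.5330367832204395]
wrist [[392.24141485013547, 0.0, 316.1761700814855], [0.0, 392.24141485013547, 236.70190212160537], [0.0, 0.0, 1.0]] [[0.31058113192820047, 0.9505462746079609, -0.001067857259436852], [0.9094638097789413, -0.2968307831941415, 0.29114784019588485], [0.2764325219516938, -0.09139620329795618, -0.9566774769117057]] [-0.6241183728588592, -0.033482711104147106, 0.3914729373880781]
```

View pics/top0.png

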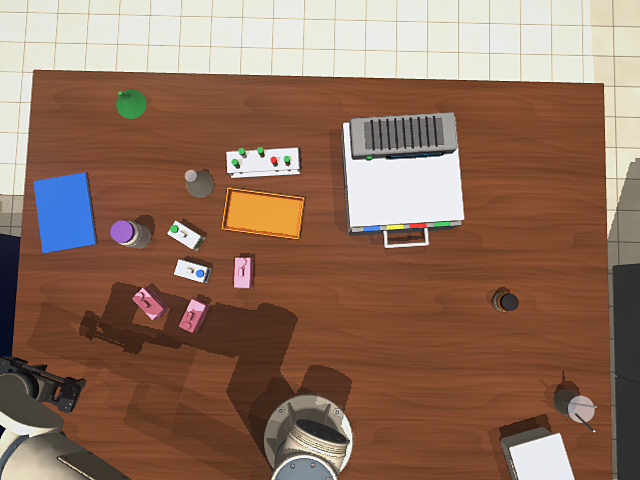

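View pics/side0.png

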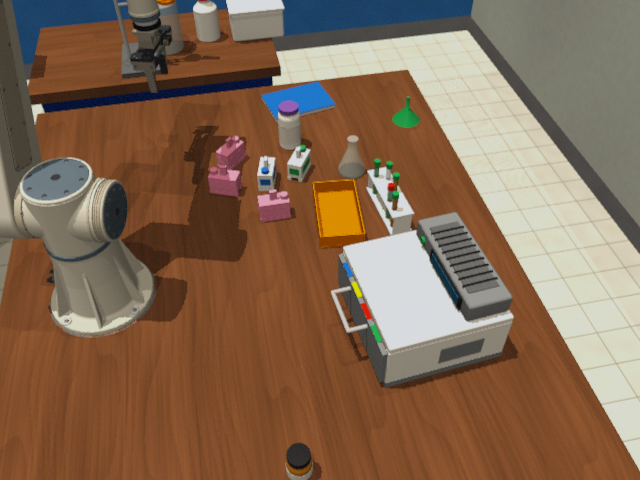

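View pics/wrist0.png

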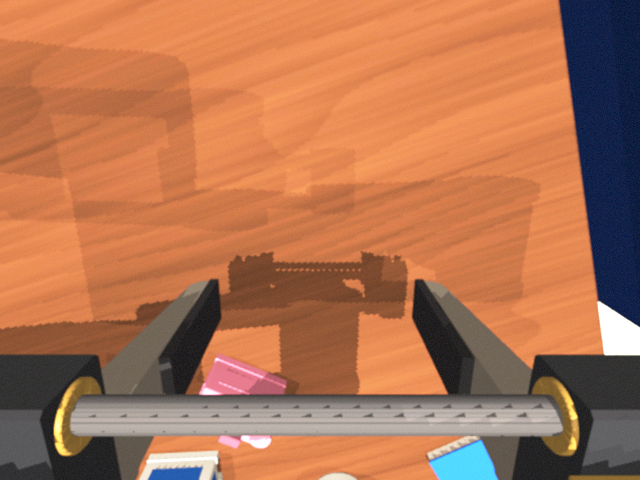

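```bash
cat > h.py <<'E'
from workcell import ctrl, optics, finder
import numpy as np, cv2
from scipy.spatial.transform import Rotation as Ro
def cloud(d):
    K=d["camera_matrix"];z=d["depth"]
    v,u=np.mgrid[0:480,0:640]
    P=np.stack([(u-K[0,2])/K[0,0]*z,(v-K[1,2])/K[1,1]*z,z],-1)
    W=(P-d["t"])@d["R"]
    W[z==0]=np.nan
    return W
def proj(d,X):
    c=d["R"]@np.asarray(X,float)+d["t"]; p=d["camera_matrix"]@c; return p[:2]/p[2]
def ray(d,u,v,z):
    K=d["camera_matrix"];r=np.array([(u-K[0,2])/K[0,0],(v-K[1,2])/K[1,1],1.])
    r=d["R"].T@r; o=-d["R"].T@d["t"]; return o+r*(z-o[2])/r[2]
def cmd(target,yaw=None,pos=None):
    """shift (normalised) and turn from measured pose to target TCP, tool down, yaw deg"""
    s=ctrl.observe(); R=Ro.from_euler('xyz',s['orientation'],degrees=True)
    sh=R.inv().apply(np.asarray(target)-s['position'])/0.15
    t=np.zeros(3)
    if yaw is not None:
        T=Ro.from_euler('xyz',[180,0,yaw],degrees=True)
        t=(R.inv()*T).as_rotvec()/(np.pi/4)
    return sh.round(4),t.round(4)
def st():
    s=ctrl.observe(); print(round(s['time_s'],2),s['position'].round(4),s['orientation'].round(2),'F',s['contact_force'].round(1),'op',round(s['opening'],3),'q',s['qpos'].round(1)); return s
E
python3 - <<'E'
from h import *
names="drawer drawer_handle tray_in fresh_blue_c fresh_yellow_c fresh_red_c fresh_green_c used_blue_c tube_rack flask white_bottle amber_jar bay_blue bay_green".split()
for c in ["top","side"]:
    d=optics.camera(c); W=cloud(d); np.savez(f"{c}.npz",W=W,**d)
    for n in names:
        try:r=finder.masks_of(c,n)
        except Exception as e: print(n,e); continue
        for m in r:
            if m["confidence"]<0.2: continue
            w=W[m["pixels"]]; print(c,n,round(m["confidence"],2),np.round(m["point"]),m["pixels"].sum(),np.nanmedian(w,0).round(3),np.nanmin(w,0).round(3),np.nanmax(w,0).round(3))
E
```

```text
top drawer 0.74 [405. 228.] 1125 [ 0.583 -0.249  0.113] [ 0.534 -0.391  0.005] [ 0.616 -0.102  0.138]
top drawer_handle 0.68 [408. 229.] 1198 [ 0.584 -0.253  0.113] [ 0.534 -0.428 -0.008] [ 0.624 -0.102  0.145]
top tray_in 0.68 [263. 211.] 3499 [0.63  0.148 0.005] [ 0.556  0.029 -0.01 ] [0.707 0.264 0.052]
top fresh_blue_c 0.97 [192. 313.] 602 [0.336 0.321 0.059] [0.291 0.291 0.005] [0.381 0.36  0.091]
top fresh_blue_c 0.91 [147. 301.] 643 [0.367 0.443 0.059] [0.322 0.406 0.002] [0.408 0.491 0.091]
top fresh_blue_c 0.72 [194. 271.] 525 [0.458 0.33  0.06 ] [ 0.431  0.29  -0.004] [0.487 0.379 0.096]
top fresh_blue_c 0.65 [243. 273.] 531 [0.455 0.19  0.06 ] [ 0.417  0.17  -0.003] [0.497 0.227 0.094]
top fresh_yellow_c 0.45 [411. 229.] 969 [ 0.584 -0.266  0.119] [ 0.536 -0.389 -0.007] [ 0.616 -0.102  0.138]
top fresh_green_c 0.8 [188. 237.] 562 [0.555 0.352 0.059] [ 0.52   0.313 -0.003] [0.594 0.403 0.093]
top tube_rack 0.93 [266. 162.] 1989 [0.762 0.147 0.067] [ 0.734  0.043 -0.008] [0.829 0.261 0.131]
top flask 0.62 [199. 182.] 618 [0.703 0.321 0.049] [ 0.674  0.293 -0.008] [0.753 0.37
[... 1560 characters left out ...]
[349. 162.] 698 [0.707 0.315 0.041] [ 0.671  0.288 -0.003] [0.75  0.384 0.122]
side flask 0.74 [361. 314.] 2346 [ 0.585 -0.27   0.105] [ 0.531 -0.396 -0.008] [ 0.615 -0.096  0.132]
side white_bottle 0.59 [292. 126.] 998 [0.551 0.477 0.087] [ 0.52   0.406 -0.003] [0.607 0.666 0.147]
side white_bottle 0.28 [360. 316.] 2439 [ 0.585 -0.27   0.104] [ 0.531 -0.396 -0.007] [0.62  0.014 0.133]
side amber_jar 0.85 [298. 466.] 879 [ 0.394 -0.551  0.07 ] [ 0.369 -0.568 -0.003] [ 0.424 -0.48   0.08 ]
side bay_blue 0.74 [360. 315.] 2475 [ 0.585 -0.267  0.104] [ 0.531 -0.396 -0.008] [0.618 0.014 0.132]
side bay_green 0.7 [357. 319.] 2435 [ 0.585 -0.266  0.104] [ 0.531 -0.396 -0.008] [ 0.609 -0.096  0.132]
```

```bash
python3 - <<'E'
from h import *
d=dict(np.load("top.npz")); W=d["W"]; 
x,y,z=W[...,0],W[...,1],W[...,2]
m=(z>0.1)&(z<0.117)&(x>0.52)&(x<0.565)&(y>-0.4)&(y<-0.1)
P=W[m]; print("handle",len(P),P.mean(0).round(4),P.min(0).round(3),P.max(0).round(3))
bar=P[P[:,0]<np.percentile(P[:,0],60)]
# bins in y
for a in np.arange(-0.33,-0.17,0.01):
    q=P[(P[:,1]>=a)&(P[:,1]<a+0.01)]
    if len(q): print(round(a,3),len(q),q[:,0].mean().round(4),q[:,0].min().round(4))
# analyser top front edge & sides
m=(z>0.139)&(z<0.153)&(y<-0.05)&(x>0.55)
c=P=W[m]; r=cv2.minAreaRect((P[:,:2]*1000).astype(np.float32)); print("casing",r)
e=[(a,P[(P[:,1]>=a)&(P[:,1]<a+0.01)][:,0].min().round(4)) for a in np.arange(-0.38,-0.11,0.02)]
print(e)
for nm,lo,hi in [("tray",(0.53,0.0),(0.74,0.29))]:
    m=(z>0.03)&(z<0.05)&(x>lo[0])&(x<hi[0])&(y>lo[1])&(y<hi[1])
    print(nm,cv2.minAreaRect((W[m][:,:2]*1000).astype(np.float32)))
for nm,cx,cy in [("blue",0.458,0.33),("green",0.555,0.352),("pinkA",0.455,0.19),("pinkB",.336,.321),("pinkC",.367,.443)]:
    m=(np.hypot(x-cx,y-cy)<0.065)&(z>0.05)&(z<0.067)
    b=W[m]; t=(np.hypot(x-cx,y-cy)<0.065)&(z>0.08)&(z<0.094)
    print(nm,len(b),cv2.minAreaRect((b[:,:2]*1000).astype(np.float32)),"tab",W[t].mean(0).round(4),cv2.minAreaRect((W[t][:,:2]*1000).astype(np.float32)))
i=d["img"]; cv2.imwrite("pics/crop1.png",cv2.resize(i[210:340,120:270],None,fx=5,fy=4.5,interpolation=cv2.INTER_CUBIC))
E
```

```text
handle 216 [ 0.5443 -0.2481  0.1097] [ 0.534 -0.311  0.101] [ 0.564 -0.189  0.117]
-0.32 3 0.5475 0.5447
-0.31 31 0.5525 0.5417
-0.3 15 0.5457 0.5413
-0.29 14 0.5447 0.5409
-0.28 12 0.5424 0.5382
-0.27 15 0.5426 0.5378
-0.26 15 0.5412 0.5374
-0.25 15 0.5411 0.5371
-0.24 11 0.5392 0.5348
-0.23 14 0.5387 0.5343
-0.22 16 0.538 0.5338
-0.21 15 0.5379 0.5336
-0.2 38 0.548 0.5335
-0.19 2 0.5617 0.5605
casing ((733.2891845703125, -234.60891723632812), (278.6484069824219, 300.8734436035156), 5.053356647491455)
[(np.float64(-0.38), np.float64(0.6062)), (np.float64(-0.36), np.float64(0.6052)), (np.float64(-0.33999999999999997), np.float64(0.6024)), (np.float64(-0.31999999999999995), np.float64(0.6015)), (np.float64(-0.29999999999999993), np.float64(0.5992)), (np.float64(-0.2799999999999999), np.float64(0.5983)), (np.float64(-0.2599999999999999), np.float64(0.5958)), (np.float64(-0.23999999999999988), np.float64(0.5944)), (np.float64(-0.21999999999999986), np.float64(0.592)), (np.float64(-0.19999999999999984), np.float64(0.5911)), (np.float64(-0.17999999999999983), np.float64(0.588)), (np.float
[... 756 characters left out ...]
14013671875, 193.42245483398438), (83.2961196899414, 44.48664093017578), 0.019150855019688606) tab [0.4586 0.1917 0.0877] ((471.2087707519531, 192.10560607910156), (44.02589416503906, 9.210126876831055), 0.5787844061851501)
pinkB 417 ((335.43768310546875, 326.5165100097656), (46.295475006103516, 85.45978546142578), 67.67462158203125) tab [0.3358 0.3261 0.0869] ((336.09686279296875, 325.8357849121094), (10.491024017333984, 18.838024139404297), 64.59834289550781)
pinkC 414 ((365.4371643066406, 449.6539306640625), (84.60704803466797, 47.23014831542969), 46.83622741699219) tab [0.3652 0.4486 0.0868] ((365.2347412109375, 449.4645080566406), (17.576904296875, 9.993354797363281), 42.53817367553711)
```

View pics/crop1.png

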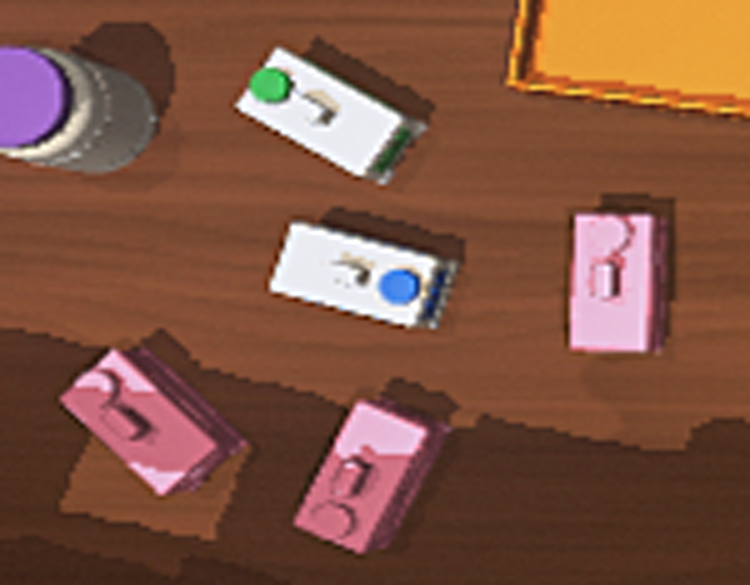

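Candidates for fresh_blue are (194,271), (243,273), (193,313) and (147,301) in the top view. Only (194,271) has a white body with a blue cap and band, and the other three are pink look-alikes to leave alone. Fresh green is at (186,236), and the crop shows no fresh yellow or red pack. The next step is the handle, at about (0.5405, -0.2515) with the analyser at a yaw of 5°.

>>> {"api": "servo_tool", "payload": {"commands": [[-0.85,-1,-0.6,0,0,1],[-0.85,-1,-0.6,0,0,1],[-0.85,-1,-0.6,0,0,1],[-0.85,-1,-0.6,0,0,1],[-0.85,-1,-0.6,0,0,1]], "gripper": 0.35}}

```text
time_s: 2.28
position: [0.2696, 0.4112, 0.3059]
orientation: [179.9, -0.1, 116.7]
contact_force: [0.2, -0.5, -0.1]
opening: 0.478
```

```bash
python3 - <<'E'
from h import *
st(); print(cmd([.5405,-.2515,.30],95))
E
```

```text
2.27 [0.2696 0.4112 0.3059] [ 1.7987e+02 -7.0000e-02  1.1670e+02] F [ 0.2 -0.5 -0.1] op 0.478 q [ 56.6   3.3 103.1  -0.   73.4  29.9]
(array([-4.7583, -0.3717,  0.033 ]), array([ 0.0026, -0.002 ,  0.4822]))
```

>>> {"api": "servo_tool", "payload": {"commands": [[-1,0,0,0,0,0.48],[-1,0,0,0,0,0.48],[-1,0,0,0,0,0.48]]}}

```text
time_s: 2.65
position: [0.3371, 0.2768, 0.304]
orientation: [-180.0, 0.0, 95.3]
contact_force: [-0.5, 0.2, 0.4]
opening: 0.349
```

```bash
python3 - <<'E'
from h import *
st(); print(cmd([.5405,-.2515,.30],95))
E
```

```text
2.65 [0.3371 0.2768 0.304 ] [-1.7998e+02  3.0000e-02  9.5250e+01] F [-0.5  0.2  0.4] op 0.349 q [ 39.2  -2.  108.8  -0.   73.3  34. ]
(array([-3.6315,  1.0278,  0.0281]), array([-0.0006,  0.0007,  0.0056]))
```

>>> {"api": "servo_tool", "payload": {"commands": [[-1,0.3,0,0,0,0],[-1,0.3,0,0,0,0],[-1,0.3,0,0,0,0]]}}

```text
time_s: 3.02
position: [0.396, 0.1316, 0.3041]
orientation: [-180.0, 0.0, 95.4]
contact_force: [0.1, 0.1, 0.6]
opening: 0.351
```

>>> {"api": "servo_tool", "payload": {"commands": [[-1,0.3,0,0,0,0],[-1,0.3,0,0,0,0],[-1,0.3,0,0,0,0]]}}

```text
time_s: 3.4
position: [0.4552, -0.0139, 0.3039]
orientation: [-180.0, -0.0, 95.4]
contact_force: [-0.1, 0.9, -0.1]
opening: 0.35
```

>>> {"api": "servo_tool", "payload": {"commands": [[-1,0.3,0,0,0,0],[-1,0.3,0,0,0,0],[-1,0.3,0,0,0,0],[-1,0.3,0,0,0,0]]}}

```text
time_s: 3.9
position: [0.5137, -0.1584, 0.3032]
orientation: [-179.9, -0.0, 95.3]
contact_force: [0.5, -0.8, 0.9]
opening: 0.349
```

```bash
python3 - <<'E'
from h import *
st(); print(cmd([.5405,-.2515,.30],95))
E
```

```text
3.9 [ 0.5137 -0.1584  0.3032] [-1.7993e+02 -4.0000e-02  9.5330e+01] F [ 0.5 -0.8  0.9] op 0.349 q [-17.3   8.1  98.1   0.   73.9 -22.6]
(array([-0.6343,  0.1205,  0.0211]), array([-0.0016, -0.0008,  0.0072]))
```

>>> {"api": "servo_tool", "payload": {"commands": [[-0.635,0.12,0.45,0,0,0.007],[-0.635,0.12,0.45,0,0,0.007],[-0.635,0.12,0.45,0,0,0.007],[-0.635,0.12,0.45,0,0,0.007]]}}

```text
time_s: 4.4
position: [0.5396, -0.249, 0.237]
orientation: [-180.0, -0.1, 95.1]
contact_force: [0.1, -0.6, 1.1]
opening: 0.349
```

```bash
python3 - <<'E'
from h import *
st(); d=optics.camera("wrist"); cv2.imwrite("pics/w1.png",d["img"])
W=cloud(d); x,y,z=W[...,0],W[...,1],W[...,2]
m=(z>0.095)&(z<0.118)&(x>0.50)&(x<0.57)&(y>-0.33)&(y<-0.18)
P=W[m]; print(len(P))
R=Ro.from_euler('z',5,degrees=True).as_matrix()[:2,:2]
for a in np.arange(-.32,-.18,.01):
    q=P[(P[:,1]>=a)&(P[:,1]<a+.01)]
    if len(q): print(a.round(3),len(q),q.min(0).round(4),q.max(0).round(4))
print(proj(d,[.5405,-.2515,.106]))
print(cmd([.5405,-.2515,.087],95))
E
```

```text
4.4 [ 0.5396 -0.249   0.237 ] [-1.7997e+02 -6.0000e-02  9.5070e+01] F [ 0.1 -0.6  1.1] op 0.349 q [-24.9  16.4  96.1   0.   67.6 -30. ]
2541
-0.32 8 [ 0.5461 -0.3103  0.1072] [ 0.557 -0.31   0.109]
-0.31 346 [ 0.5436 -0.3098  0.1053] [ 0.5698 -0.3     0.1123]
-0.3 148 [ 0.5427 -0.3     0.105 ] [ 0.5696 -0.29    0.1119]
-0.29 138 [ 0.541 -0.29   0.105] [ 0.5517 -0.28    0.112 ]
-0.28 150 [ 0.5401 -0.2799  0.1052] [ 0.5508 -0.27    0.1116]
-0.27 156 [ 0.5392 -0.2699  0.1052] [ 0.5498 -0.26    0.1117]
-0.26 158 [ 0.5384 -0.26    0.1048] [ 0.5489 -0.25    0.1117]
-0.25 158 [ 0.5375 -0.25    0.105 ] [ 0.5479 -0.2403  0.1122]
-0.24 167 [ 0.5366 -0.2399  0.1055] [ 0.5469 -0.2301  0.1118]
-0.23 165 [ 0.5358 -0.2297  0.1056] [ 0.5459 -0.2201  0.1117]
-0.22 167 [ 0.5349 -0.2199  0.1059] [ 0.545  -0.2101  0.1116]
-0.21 179 [ 0.5341 -0.21    0.1061] [ 0.5499 -0.2     0.1116]
-0.2 592 [ 0.5337 -0.2     0.1056] [ 0.57   -0.19    0.1122]
-0.19 9 [ 0.564  -0.1899  0.1063] [ 0.57   -0.1894  0.1092]
[316.52694635 228.74031157]
(array([-0.0174,  0.0029,  1.0045]), array([ 0.0007, -0.0004,  0.002 ]))
```

View pics/w1.png

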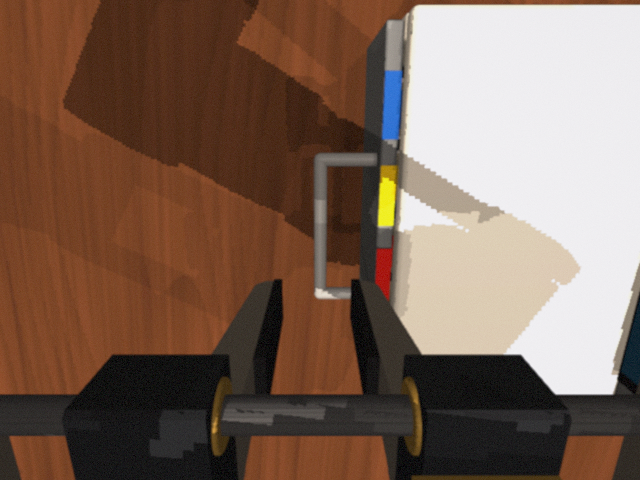

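>>> {"api": "servo_tool", "payload": {"commands": [[0,0.02,0.5,0,0,0],[0,0.02,0.5,0,0,0],[0,0.02,1,0,0,0],[0,0.02,1,0,0,0],[0,0.02,1,0,0,0]]}}

```text
time_s: 5.08
position: [0.5428, -0.2501, 0.0882]
orientation: [-180.0, -0.0, 95.0]
contact_force: [0.0, 0.5, 1.3]
opening: 0.352
```

>>> {"api": "servo_tool", "payload": {"commands": [[0,0,0,0,0,0],[0,0,0,0,0,0],[0,0,0,0,0,0],[0,0,0,0,0,0]], "gripper": 0.0, "force": 15}}

```text
time_s: 5.58
position: [0.5427, -0.2508, 0.0887]
orientation: [179.9, 0.1, 95.0]
contact_force: [-2.6, -0.6, 7.9]
opening: 0.099
```

>>> {"api": "servo_tool", "payload": {"commands": [[0,-0.06,0,0,0,0],[0,-0.15,0,0,0,0],[0,-0.25,0,0,0,0],[0,-0.35,0,0,0,0],[0,-0.45,0,0,0,0],[0,-0.55,0,0,0,0],[0,-0.62,0,0,0,0],[0,-0.65,0,0,0,0]]}}

```text
time_s: 6.58
position: [0.4458, -0.2595, 0.0886]
orientation: [179.8, 0.1, 95.0]
contact_force: [1.8, 2.1, 7.7]
opening: 0.103
```

>>> {"api": "servo_tool", "payload": {"commands": [[0,-0.06,0,0,0,0],[0,-0.12,0,0,0,0],[0,-0.18,0,0,0,0],[0,-0.23,0,0,0,0],[0,-0.27,0,0,0,0],[0,-0.29,0,0,0,0],[0,-0.3,0,0,0,0],[0,-0.3,0,0,0,0]]}}

```text
time_s: 7.58
position: [0.4032, -0.2634, 0.0886]
orientation: [179.7, 0.1, 94.9]
contact_force: [8.7, 4.7, 4.7]
opening: 0.1
```

```bash
python3 - <<'E'
from h import *
s=st(); print((s['position'][:2]-[.5427,-.2508])@[.9962,.0872])
d=optics.camera("top"); cv2.imwrite("pics/t2.png",d["img"])
E
```

```text
7.58 [ 0.4032 -0.2634  0.0886] [1.7966e+02 1.2000e-01 9.4930e+01] F [8.7 4.7 4.7] op 0.1 q [-33.4  17.2 117.3   0.2  45.1 -38.5]
-0.1401013509538499
```

View pics/t2.png

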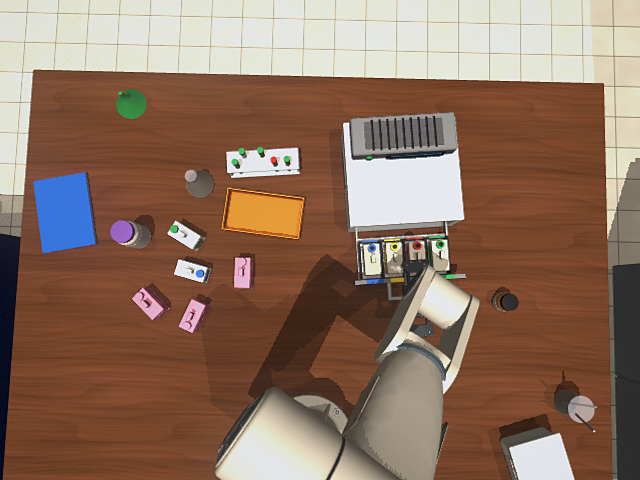

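>>> {"api": "servo_tool", "payload": {"commands": [[0,0,0,0,0,0],[0,0,0,0,0,0],[0,0,0,0,0,0]], "gripper": 0.35}}

```text
time_s: 8.0
position: [0.4, -0.2627, 0.087]
orientation: [-180.0, -0.0, 95.0]
contact_force: [0.3, 0.6, -0.2]
opening: 0.35
```

>>> {"api": "servo_tool", "payload": {"commands": [[0,0,-0.3,0,0,0],[0,0,-0.6,0,0,0],[0,0,-1,0,0,0],[0,0,-1,0,0,0],[0,0,-1,0,0,0]]}}

```text
time_s: 8.62
position: [0.3999, -0.2626, 0.2366]
orientation: [-180.0, -0.0, 95.0]
contact_force: [-0.3, 0.0, -0.5]
opening: 0.349
```

```bash
python3 - <<'E'
from h import *
s=st()
d=optics.camera("wrist"); cv2.imwrite("pics/w3.png",d["img"])
o=-d["R"].T@d["t"]; print("cam",o.round(3), "tcp->cam in tool", Ro.from_euler('xyz',s['orientation'],degrees=True).inv().apply(o-s['position']).round(3))
d=optics.camera("side"); cv2.imwrite("pics/s3.png",d["img"])
E
```

```text
8.62 [ 0.3999 -0.2626  0.2366] [-1.7998e+02 -1.0000e-02  9.4990e+01] F [-0.3  0.  -0.5] op 0.349 q [-33.5   5.7 109.5  -0.   64.8 -38.4]
cam [ 0.393 -0.181  0.406] tcp->cam in tool [ 0.082  0.    -0.17 ]
```

View pics/w3.png

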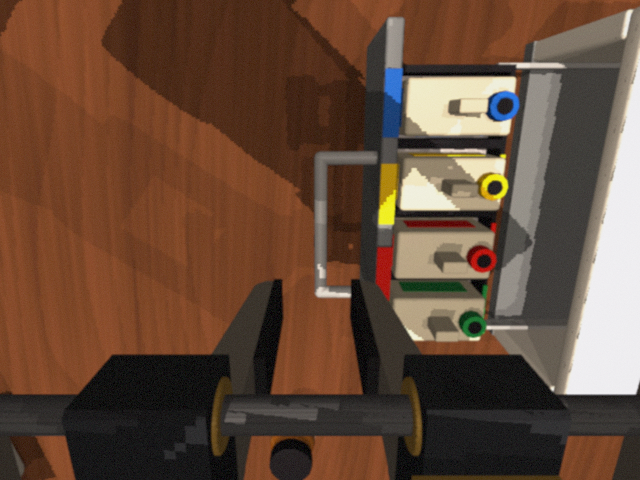

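View pics/s3.png

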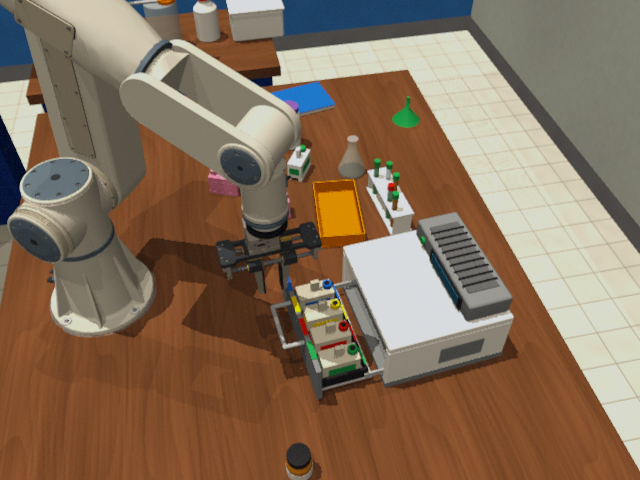

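```bash
python3 - <<'E'
from h import *
d=optics.camera("wrist"); W=cloud(d); np.savez("w3.npz",W=W,**d)
T=optics.camera("top"); WT=cloud(T); np.savez("t3.npz",W=WT,**T)
H=np.array([.4035,-.2627]); c,s=np.cos(np.radians(5)),np.sin(np.radians(5)); A=np.array([[c,s],[-s,c]])
for n,w in (("wrist",W),("top",WT)):
    L=(w[...,:2]-H)@A.T; z=w[...,2]; X,Y=L[...,0],L[...,1]
    print(n)
    for k,col in zip((93,31,-31,-93),("blue","yellow","red","green")):
        m=(abs(Y-k/1000)<.03)&(X>.05)&(X<.18)&(z>.104)&(z<.118)
        if m.sum()>5: print(col,"tab",m.sum(),(1000*L[m].mean(0)).round(1),z[m].mean().round(4),np.round(cv2.minAreaRect((L[m]*1000).astype(np.float32))[2],1),(1000*L[m].min(0)).round(1),(1000*L[m].max(0)).round(1))
        m=(abs(Y-k/1000)<.03)&(X>.05)&(X<.18)&(z>.078)&(z<.092)
        if m.sum()>5: print(col,"body",m.sum(),cv2.minAreaRect((L[m]*1000).astype(np.float32)))
    # panel & rear wall profile at between-bays Y
    for yy in (0.062,0.093,-0.0,-.062):
        m=(abs(Y-yy)<.004)&(X>.03)&(X<.21)
        b=np.round(X[m]/.005)*.005
        print(yy,[(round(v*1000),round(float(np.median(z[m][b==v]))*1000)) for v in np.unique(b)])
E
```

```text
wrist
blue tab 470 [107.1  90.8] 0.1127 89.3 [98.2 86.1] [118.4  95.8]
blue body 5227 ((108.3983154296875, 90.91636657714844), (83.8087387084961, 43.95754623413086), 0.11247791349887848)
yellow tab 425 [107.6  30.7] 0.1123 89.6 [98.8 25.4] [118.7  35.1]
yellow body 4329 ((108.65563201904297, 30.348665237426758), (83.92353820800781, 43.18273162841797), 0.031362228095531464)
red tab 420 [107. -31.] 0.1119 89.8 [ 97.9 -37.5] [117.8 -26.6]
red body 3727 ((108.03887939453125, -31.78873062133789), (84.1416015625, 44.24176788330078), 0.13990826904773712)
green tab 393 [106.9 -92.7] 0.1115 89.2 [ 97.4 -99.3] [117.7 -88.5]
green body 2780 ((107.74444580078125, -93.81648254394531), (44.14371109008789, 83.93610382080078), 89.95276641845703)
0.062 [(30, 0), (35, 0), (40, 75), (45, 125), (50, 126), (55, 125), (70, 56), (75, 55), (80, 55), (85, 55), (90, 55), (95, 55), (100, 55), (105, 55), (110, 55), (115, 55), (120, 55), (125, 55), (130, 55), (135, 55), (140, 55), (145, 55), (150, 55), (155, 55), (160, 55), (190, 0), (195, 137), (200, 145), (205, 145), (210, 16)]
0.093 [(30, -1), (35, 0), (40, 7
[... 2324 characters left out ...]
 (210, 144)]
-0.0 [(30, 628), (35, 625), (40, 621), (45, 614), (50, 126), (55, 52), (60, 54), (65, 212), (70, 364), (75, 366), (80, 364), (85, 363), (90, 58), (95, 56), (100, 58), (105, 56), (110, 56), (115, 57), (120, 56), (125, 55), (130, 57), (135, 54), (140, 58), (145, 55), (150, 53), (155, 55), (160, 54), (165, 27), (170, 28), (175, 2), (180, -1), (185, 0), (190, 7), (195, 22), (200, 145), (205, 82), (210, 146)]
-0.062 [(55, 56), (60, 48), (65, 53), (105, 56), (110, 58), (115, 57), (120, 55), (125, 57), (130, 56), (135, 55), (140, 57), (145, 55), (150, 54), (155, 39), (160, 57), (165, 27), (170, 26), (175, 1), (180, 0), (185, 1), (190, 3), (195, 137), (200, 144), (205, 143), (210, 145)]
```

```bash
python3 - <<'E'
from h import *
d=dict(np.load("top.npz")); W=d["W"]; hsv=cv2.cvtColor(d["img"],cv2.COLOR_BGR2HSV)
o=(hsv[...,0]>10)&(hsv[...,0]<24)&(hsv[...,1]>200)&(hsv[...,2]>130)
x,y,z=W[...,0],W[...,1],W[...,2]
o&=(x>.5)&(x<.75)&(y>-.02)&(y<.3)
m=o&(z<.012); print(m.sum(),cv2.minAreaRect((W[m][:,:2]*1000).astype(np.float32)))
m=o&(z>.034)&(z<.05); print(m.sum(),cv2.minAreaRect((W[m][:,:2]*1000).astype(np.float32)))
H=np.array([.4035,-.2627]); c,s=np.cos(np.radians(5)),np.sin(np.radians(5)); A=np.array([[c,s],[-s,c]])
for n,L in dict(blue=(.1072,.091),green=(.107,-.093)).items(): print(n,H+A.T@L)
for n,k in dict(blue=.0925,green=-.0933).items(): print("bay",n,H+A.T@[.107,k])
b=H+A.T@[.1072,.091]; print(cmd([*b,.25],5))
E
```

```text
66 ((629.6136474609375, 144.0301513671875), (207.94107055664062, 107.62699890136719), 83.85115051269531)
99 ((626.8047485351562, 143.8410186767578), (219.92796325683594, 120.33124542236328), 83.9917221069336)
blue [ 0.5023609  -0.16270319]
green [ 0.51819832 -0.34602044]
bay blue [ 0.50203093 -0.16122633]
bay green [ 0.51822446 -0.3463193 ]
(array([ 0.6019,  0.7398, -0.0964]), array([-3.9000e-03,  5.0000e-04,  1.9997e+00]))
```

>>> {"api": "servo_tool", "payload": {"commands": [[0.6,0.74,-0.1,0,0,1],[0.6,0.74,-0.1,0,0,1],[0.6,0.74,-0.1,0,0,1],[0.6,0.74,-0.1,0,0,1],[0.6,0.74,-0.1,0,0,1]], "gripper": 0.4}}

```text
time_s: 9.45
position: [0.503, -0.1628, 0.2508]
orientation: [-179.9, 0.1, 49.8]
contact_force: [-0.9, 0.5, -0.3]
opening: 0.4
```

>>> {"api": "servo_tool", "payload": {"commands": [[0,0,0,0,0,1],[0,0,0,0,0,1],[0,0,0,0,0,1],[0,0,0,0,0,1],[0,0,0,0,0,1]]}}

```text
time_s: 10.07
position: [0.5028, -0.1633, 0.2511]
orientation: [-180.0, 0.1, 5.0]
contact_force: [-0.2, -0.7, 0.2]
opening: 0.398
```

```bash
python3 - <<'E'
from h import *
st(); print(cmd([.5024,-.1627,.09],5))
d=optics.camera("wrist"); cv2.imwrite("pics/w4.png",d["img"]); W=cloud(d)
H=np.array([.4035,-.2627]); c,s=np.cos(np.radians(5)),np.sin(np.radians(5)); A=np.array([[c,s],[-s,c]])
L=(W[...,:2]-H)@A.T; z=W[...,2]; X,Y=L[...,0],L[...,1]
m=(abs(Y-.093)<.03)&(X>.08)&(X<.13)&(z>.106)&(z<.118)
print("tab",m.sum(),(1000*L[m].min(0)).round(1),(1000*L[m].max(0)).round(1),W[m].mean(0).round(4))
E
```

```text
10.07 [ 0.5028 -0.1633  0.2511] [-1.7996e+02  9.0000e-02  4.9700e+00] F [-0.2 -0.7  0.2] op 0.398 q [-18.2   9.6 102.9  -0.   67.6  66.9]
(array([-3.0000e-04, -3.4000e-03,  1.0738e+00]), array([-0.0009,  0.0021, -0.0008]))
tab 304 [98.7 86.1] [119.2  95.1] [ 0.5049 -0.1629  0.113 ]
```

View pics/w4.png

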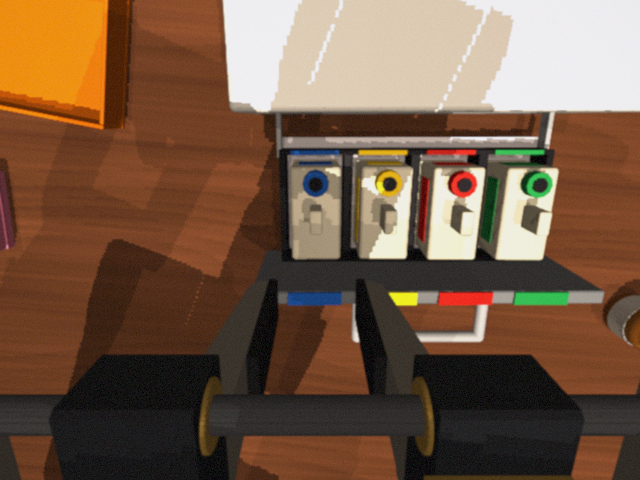

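>>> {"api": "servo_tool", "payload": {"commands": [[0.005,0,0.4,0,0,0],[0.005,0,0.75,0,0,0],[0.005,0,0.75,0,0,0]]}}

```text
time_s: 10.5
position: [0.5009, -0.1624, 0.1362]
orientation: [-179.8, 0.4, 5.2]
contact_force: [0.8, 1.0, 0.5]
opening: 0.401
```

>>> {"api": "servo_tool", "payload": {"commands": [[0,0,0.15,0,0,0],[0,0,0.325,0,0,0],[0,0,0.325,0,0,0],[0,0,0.325,0,0,0]]}}

```text
time_s: 11.0
position: [0.5051, -0.1638, 0.0928]
orientation: [180.0, -0.1, 5.0]
contact_force: [-1.2, 0.9, -0.1]
opening: 0.399
```

>>> {"api": "servo_tool", "payload": {"commands": [[0,0,0,0,0,0],[0,0,0,0,0,0],[0,0,0,0,0,0],[0,0,0,0,0,0]], "gripper": 0.0, "force": 25}}

```text
time_s: 11.5
position: [0.504, -0.1634, 0.0911]
orientation: [180.0, -0.0, 5.0]
contact_force: [-0.5, 0.9, 3.3]
opening: 0.104
```

>>> {"api": "servo_tool", "payload": {"commands": [[0,0,-0.1,0,0,0],[0,0,-0.25,0,0,0],[0,0,-0.45,0,0,0],[0,0,-0.65,0,0,0],[0,0,-0.85,0,0,0],[0,0,-1,0,0,0],[0,0,-1,0,0,0]]}}

```text
time_s: 12.38
position: [0.5048, -0.1637, 0.243]
orientation: [179.9, -0.2, 5.0]
contact_force: [-0.7, -1.2, -1.7]
opening: 0.107
```

```bash
python3 - <<'E'
from h import *
st(); print(cmd([.6324,.1957,.24],-6))
E
```

```text
12.38 [ 0.5048 -0.1637  0.243 ] [179.91  -0.19   4.99] F [-0.7 -1.2 -1.7] op 0.107 q [-18.1  10.1 103.4  -0.   66.3  66.9]
(array([ 1.0558, -2.3129,  0.02  ]), array([ 0.0015, -0.0045,  0.2443]))
```

>>> {"api": "servo_tool", "payload": {"commands": [[0.09,-0.2,0,0,0,0],[0.22,-0.5,0,0,0,0],[0.35,-0.8,0,0,0,0],[0.44,-1,0,0,0,0]]}}

```text
time_s: 12.88
position: [0.5563, -0.0063, 0.2397]
orientation: [-180.0, 0.1, 5.0]
contact_force: [0.6, 0.7, -2.1]
opening: 0.107
```

>>> {"api": "servo_tool", "payload": {"commands": [[0.1,-0.25,0,0,0,0],[0.25,-0.55,0,0,0,0],[0.38,-0.85,0,0,0,0],[0.44,-1,0,0,0,0]]}}

```text
time_s: 13.38
position: [0.6091, 0.149, 0.2395]
orientation: [180.0, 0.1, 5.1]
contact_force: [0.5, -0.9, -2.1]
opening: 0.106
```

```bash
python3 - <<'E'
from h import *
st(); print(cmd([.6324,.1957,.15],-6))
E
```

```text
13.38 [0.6091 0.149  0.2395] [1.7999e+02 1.0000e-01 5.0900e+00] F [ 0.5 -0.9 -2.1] op 0.106 q [13.6 19.2 91.8  0.  69.1 98.5]
(array([ 0.1837, -0.2967,  0.5962]), array([0.0004, 0.0022, 0.2465]))
```

>>> {"api": "servo_tool", "payload": {"commands": [[0.09,-0.15,0.1,0,0,0.12],[0.184,-0.295,0.25,0,0,0.246],[0.184,-0.295,0.4,0,0,0.246],[0.184,-0.295,0.55,0,0,0.246],[0.184,-0.295,0.55,0,0,0.246]]}}

```text
time_s: 14.0
position: [0.6311, 0.1924, 0.1558]
orientation: [179.9, 0.3, -6.1]
contact_force: [-0.4, -1.2, -2.0]
opening: 0.106
```

```bash
python3 - <<'E'
from h import *
st(); print(cmd([.6324,.1957,.069],-6))
d=optics.camera("wrist"); cv2.imwrite("pics/w5.png",d["img"])
d=optics.camera("side"); cv2.imwrite("pics/s5.png",d["img"][100:300,200:500])
E
```

```text
14.0 [0.6311 0.1924 0.1558] [179.87   0.26  -6.09] F [-0.4 -1.2 -2. ] op 0.106 q [ 16.8  26.6  91.8  -0.   61.9 112.9]
(array([ 0.009 , -0.0244,  0.5789]), array([ 0.0029,  0.0058, -0.002 ]))
```

View pics/w5.png

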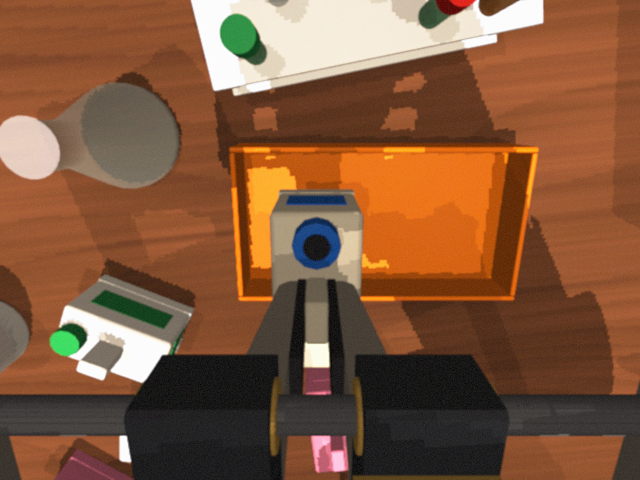

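View pics/s5.png

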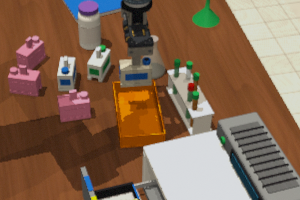

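>>> {"api": "servo_tool", "payload": {"commands": [[0.01,-0.02,0.15,0,0,0],[0.01,-0.02,0.3,0,0,0],[0.01,-0.02,0.4,0,0,0],[0.01,-0.02,0.48,0,0,0],[0.01,-0.02,0.54,0,0,0],[0.01,-0.02,0.565,0,0,0],[0.01,-0.02,0.57,0,0,0],[0.01,-0.02,0.57,0,0,0]]}}

```text
time_s: 15.1
position: [0.635, 0.1964, 0.0732]
orientation: [-180.0, -0.0, -6.1]
contact_force: [-0.0, -0.2, -1.7]
opening: 0.108
```

```bash
python3 - <<'E'
from h import *
st()
E
```

```text
15.1 [0.635  0.1964 0.0732] [-1.7999e+02 -3.0000e-02 -6.0800e+00] F [-0.  -0.2 -1.7] op 0.108 q [ 17.1  32.2  94.4  -0.   53.3 113.1]
```

>>> {"api": "servo_tool", "payload": {"commands": [[0,0,0.01,0,0,0],[0,0,0.02,0,0,0],[0,0,0.027,0,0,0],[0,0,0.027,0,0,0]]}}

```text
time_s: 15.6
position: [0.6348, 0.1964, 0.0691]
orientation: [-180.0, -0.0, -6.1]
contact_force: [-1.6, -0.4, 3.5]
opening: 0.112
```

>>> {"api": "servo_tool", "payload": {"commands": [[0,0,0,0,0,0],[0,0,0,0,0,0],[0,0,0,0,0,0]], "gripper": 0.3}}

```text
time_s: 15.98
position: [0.6348, 0.1963, 0.0687]
orientation: [180.0, -0.0, -6.1]
contact_force: [-0.4, 0.4, -0.5]
opening: 0.3
```

>>> {"api": "servo_tool", "payload": {"commands": [[0,0,-0.15,0,0,0],[0,0,-0.4,0,0,0],[0,0,-0.8,0,0,0],[0,0,-1,0,0,0],[0,0,-1,0,0,0]]}}

```text
time_s: 16.6
position: [0.6363, 0.1967, 0.2217]
orientation: [-179.9, -0.3, -6.1]
contact_force: [-0.1, -0.2, -0.7]
opening: 0.301
```

```bash
python3 - <<'E'
from h import *
st()
d=optics.camera("wrist"); cv2.imwrite("pics/w6.png",d["img"]); d=optics.camera("top"); W=cloud(d); x,y,z=np.moveaxis(W,2,0)
np.savez("t6.npz",W=W,**d); cv2.imwrite("pics/t6.png",d["img"])
for nm,cx,cy in [("blue",0.458,0.335),("green",0.557,0.358)]:
    m=(np.hypot(x-cx,y-cy)<0.05)&(z>0.052)&(z<0.066)
    t=(np.hypot(x-cx,y-cy)<0.05)&(z>0.08)&(z<0.094)
    print(nm,m.sum(),cv2.minAreaRect((W[m][:,:2]*1000).astype(np.float32)),t.sum(),W[t].mean(0) if t.any() else None)
E
```

```text
16.6 [0.6363 0.1967 0.2217] [-179.88   -0.28   -6.08] F [-0.1 -0.2 -0.7] op 0.301 q [ 17.1  23.3  88.   -0.   68.3 113.1]
blue 29 ((451.8077392578125, 374.625), (28.107303619384766, 14.220478057861328), 28.8367919921875) 0 None
green 17 ((562.4400634765625, 362.9906921386719), (81.88555145263672, 8.685551643371582), 89.20677185058594) 0 None
```

View pics/w6.png

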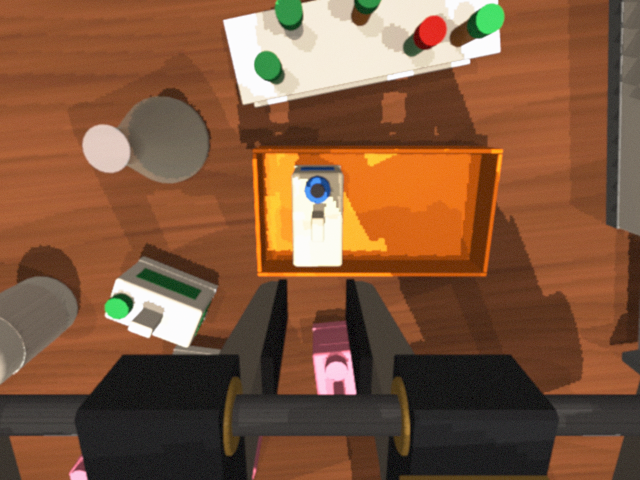

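View pics/t6.png

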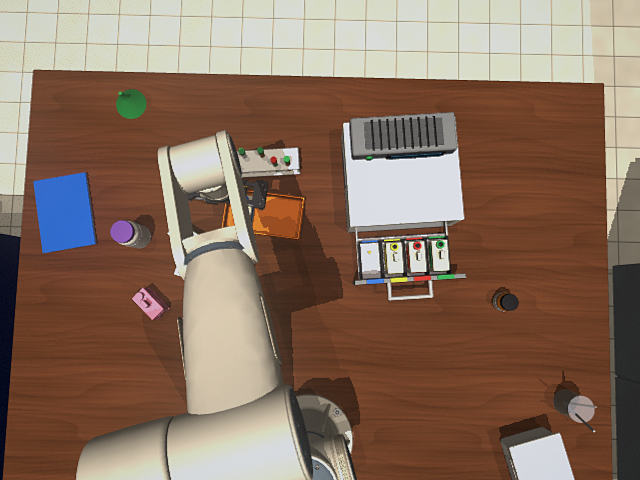

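>>> {"api": "servo_tool", "payload": {"commands": [[-0.9,-0.56,-0.2,0,0,-1],[-0.9,-0.56,-0.2,0,0,-1],[-0.9,-0.56,-0.2,0,0,-1],[-0.9,-0.56,-0.2,0,0,-1],[-0.9,-0.56,-0.2,0,0,-1]], "gripper": 0.4}}

```text
time_s: 17.32
position: [0.5084, 0.294, 0.2471]
orientation: [-180.0, 0.2, 39.0]
contact_force: [0.2, -0.2, 0.3]
opening: 0.397
```

```bash
python3 - <<'E'
from h import *
st(); print(cmd([.4587,.3352,.23],77))
E
```

```text
17.32 [0.5084 0.294  0.2471] [-1.7998e+02  1.5000e-01  3.9000e+01] F [ 0.2 -0.2  0.3] op 0.397 q [29.9 15.3 96.2 -0.  68.7 80.9]
(array([-0.0842, -0.4218,  0.1143]), array([-0.0015,  0.0031, -0.8444]))
```

>>> {"api": "servo_tool", "payload": {"commands": [[-0.085,-0.42,0.11,0,0,-0.845],[-0.085,-0.42,0.11,0,0,-0.845],[-0.085,-0.42,0.11,0,0,-0.845],[-0.085,-0.42,0.11,0,0,-0.845],[-0.085,-0.42,0.11,0,0,-0.845]]}}

```text
time_s: 17.95
position: [0.4598, 0.3345, 0.2311]
orientation: [-179.9, 0.1, 76.7]
contact_force: [-0.4, 0.3, -0.6]
opening: 0.398
```

```bash
cat >> h.py <<'E'
def pack(cx,cy,base=0,cam="wrist",r=.06,out=None):
    d=optics.camera(cam); W=cloud(d)
    if out: cv2.imwrite(out,d["img"])
    x,y,z=np.moveaxis(W,2,0)
    n=np.hypot(x-cx,y-cy)<r
    b=n&(z>base+.052)&(z<base+.067); t=n&(z>base+.08)&(z<base+.094)&(np.hypot(x-cx,y-cy)<.04)
    rb=cv2.minAreaRect((W[b][:,:2]*1000).astype(np.float32)); print("body",b.sum(),rb)
    if t.sum()>5: print("tab",t.sum(),cv2.minAreaRect((W[t][:,:2]*1000).astype(np.float32)))
    return d,W
E
python3 - <<'E'
from h import *
st(); pack(.4587,.3352,out="pics/w7.png")
E
```

```text
17.95 [0.4598 0.3345 0.2311] [-1.7993e+02  9.0000e-02  7.6710e+01] F [-0.4  0.3 -0.6] op 0.398 q [35.9 14.4 99.5 -0.  66.2 49.2]
body 3724 ((460.9378967285156, 336.5855407714844), (84.25269317626953, 43.79433059692383), 75.63106536865234)
tab 301 ((460.7430725097656, 336.7340393066406), (20.418413162231445, 9.95073127746582), 76.20662689208984)
```

View pics/w7.png

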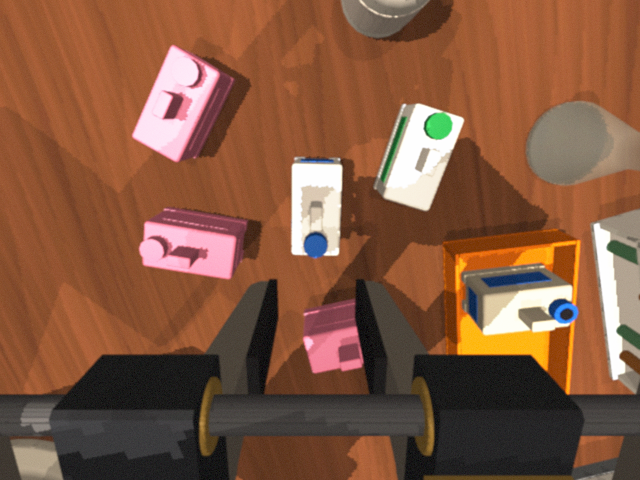

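>>> {"api": "servo_tool", "payload": {"commands": [[0.01,0,0.4,0,0,0.012],[0.01,0,0.75,0,0,0.012],[0.01,0,0.75,0,0,0.012]]}}

```text
time_s: 18.38
position: [0.4578, 0.3344, 0.1161]
orientation: [-179.7, 0.4, 76.2]
contact_force: [0.0, 0.6, 0.3]
opening: 0.397
```

>>> {"api": "servo_tool", "payload": {"commands": [[0,0,0.15,0,0,0],[0,0,0.355,0,0,0],[0,0,0.355,0,0,0],[0,0,0.355,0,0,0]]}}

```text
time_s: 18.88
position: [0.4614, 0.3373, 0.0686]
orientation: [179.9, -0.1, 76.3]
contact_force: [0.2, 0.2, 0.9]
opening: 0.399
```

```bash
python3 - <<'E'
from h import *
st()
E
```

```text
18.88 [0.4614 0.3373 0.0686] [ 1.7991e+02 -1.0000e-01  7.6350e+01] F [0.2 0.2 0.9] op 0.399 q [ 36.   25.7 106.9  -0.   47.2  49.7]
```

>>> {"api": "servo_tool", "payload": {"commands": [[0,0,0.015,0,0,0],[0,0,0.015,0,0,0],[0,0,0.015,0,0,0],[0,0,0.015,0,0,0],[0,0,0.015,0,0,0]], "gripper": 0.0, "force": 35}}

```text
time_s: 19.5
position: [0.4603, 0.3367, 0.0647]
orientation: [180.0, -0.0, 76.4]
contact_force: [-2.1, -0.5, 6.6]
opening: 0.11
```

```bash
python3 - <<'E'
from h import *
st()
E
```

```text
19.5 [0.4603 0.3367 0.0647] [ 1.7999e+02 -1.0000e-02  7.6400e+01] F [-2.1 -0.5  6.6] op 0.11 q [ 36.   26.  107.1   0.   46.9  49.6]
```

>>> {"api": "servo_tool", "payload": {"commands": [[0,0,-0.1,0,0,0],[0,0,-0.25,0,0,0],[0,0,-0.45,0,0,0],[0,0,-0.65,0,0,0],[0,0,-0.85,0,0,0],[0,0,-1,0,0,0],[0,0,-1,0,0,0]]}}

```text
time_s: 20.38
position: [0.461, 0.3371, 0.2162]
orientation: [179.9, -0.1, 76.4]
contact_force: [0.2, 0.2, -4.2]
opening: 0.107
```

```bash
python3 - <<'E'
from h import *
st(); print(cmd([.502,-.1612,.26],185))
d=optics.camera("wrist"); cv2.imwrite("pics/w8.png",d["img"])
E
```

```text
20.38 [0.461  0.3371 0.2162] [ 1.7987e+02 -1.5000e-01  7.6410e+01] F [ 0.2  0.2 -4.2] op 0.107 q [ 36.   15.3 100.4  -0.   64.2  49.6]
(array([-3.1642,  1.0471, -0.2976]), array([ 5.1000e-03,  5.0000e-04, -2.4132e+00]))
```

View pics/w8.png

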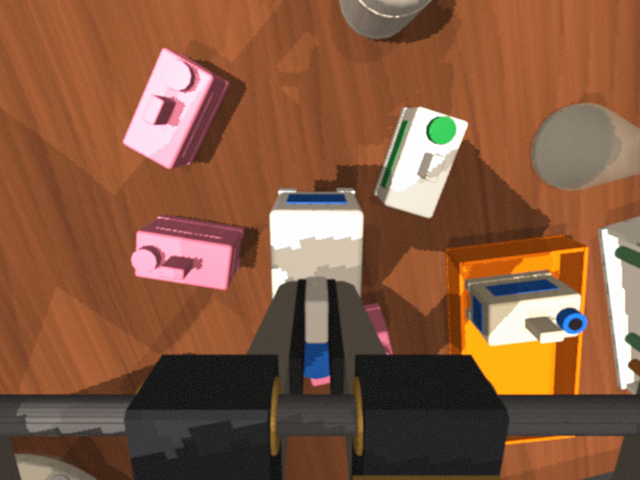

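>>> {"api": "servo_tool", "payload": {"commands": [[-0.2,0.07,-0.1,0,0,0],[-0.5,0.16,-0.2,0,0,0],[-0.8,0.26,-0.3,0,0,0],[-1,0.33,-0.3,0,0,0]]}}

```text
time_s: 20.92
position: [0.4729, 0.1773, 0.259]
orientation: [-180.0, 0.0, 76.4]
contact_force: [1.3, 0.1, -3.5]
opening: 0.106
```

>>> {"api": "servo_tool", "payload": {"commands": [[-0.25,0.08,0,0,0,-0.2],[-0.55,0.18,0,0,0,-0.4],[-0.8,0.26,0,0,0,-0.6],[-1,0.33,0,0,0,-0.8],[-1,0.33,0,0,0,-0.8]]}}

```text
time_s: 21.55
position: [0.4852, 0.02, 0.2579]
orientation: [-179.9, -0.0, 112.3]
contact_force: [0.2, 0.5, -3.4]
opening: 0.108
```

```bash
python3 - <<'E'
from h import *
st(); print(cmd([.502,-.1612,.26],185))
E
```

```text
21.55 [0.4852 0.02   0.2579] [-1.7987e+02 -2.0000e-02  1.1232e+02] F [ 0.2  0.5 -3.4] op 0.108 q [  2.2   5.2 107.2  -0.   67.7 -20.1]
(array([-1.1598, -0.355 , -0.0134]), array([-0.0023, -0.0023, -1.6151]))
```

>>> {"api": "servo_tool", "payload": {"commands": [[-0.2,-0.07,0,0,0,-0.2],[-0.5,-0.17,0,0,0,-0.4],[-0.8,-0.27,0,0,0,-0.6],[-0.95,-0.3,0,0,0,-0.8],[-0.95,-0.3,0,0,0,-0.8]]}}

```text
time_s: 22.18
position: [0.4985, -0.1276, 0.2582]
orientation: [-180.0, -0.1, 148.2]
contact_force: [0.1, 0.1, -2.4]
opening: 0.109
```

```bash
python3 - <<'E'
from h import *
st(); print(cmd([.502,-.1612,.2],185))
E
```

```text
22.18 [ 0.4985 -0.1276  0.2582] [-1.7998e+02 -9.0000e-02  1.4821e+02] F [ 0.1  0.1 -2.4] op 0.109 q [-14.5   7.9 104.    0.   68.1 -72.7]
(array([-0.1387, -0.1779,  0.3882]), array([ 2.000e-04, -2.000e-03, -8.175e-01]))
```

>>> {"api": "servo_tool", "payload": {"commands": [[-0.07,-0.09,0,0,0,-0.2],[-0.139,-0.178,0.05,0,0,-0.4],[-0.139,-0.178,0.15,0,0,-0.6],[-0.139,-0.178,0.25,0,0,-0.818],[-0.139,-0.178,0.3,0,0,-0.818],[-0.139,-0.178,0.3,0,0,-0.818]]}}

```text
time_s: 22.92
position: [0.5021, -0.1598, 0.2137]
orientation: [180.0, -0.1, -175.1]
contact_force: [0.2, 0.3, -4.0]
opening: 0.111
```

```bash
python3 - <<'E'
from h import *
st(); print(cmd([.502,-.1612,.092],185))
d=optics.camera("wrist"); cv2.imwrite("pics/w9.png",d["img"])
d=optics.camera("side"); cv2.imwrite("pics/s9.png",cv2.resize(d["img"][180:420,230:530],None,fx=2.5,fy=2.5))
d=optics.camera("top"); cv2.imwrite("pics/t9.png",cv2.resize(d["img"][190:330,320:500],None,fx=4,fy=4))
E
```

```text
22.93 [ 0.5021 -0.1598  0.2137] [ 1.7995e+02 -8.0000e-02 -1.7505e+02] F [ 0.2  0.3 -4. ] op 0.111 q [ -17.8   11.6  105.5    0.    63.  -112.8]
(array([ 5.000e-04, -9.600e-03,  8.112e-01]), array([ 0.001 , -0.0017, -0.0011]))
```

View pics/w9.png

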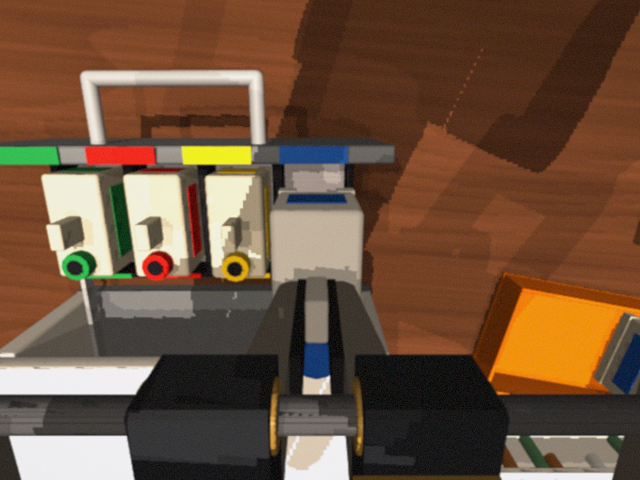

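View pics/s9.png

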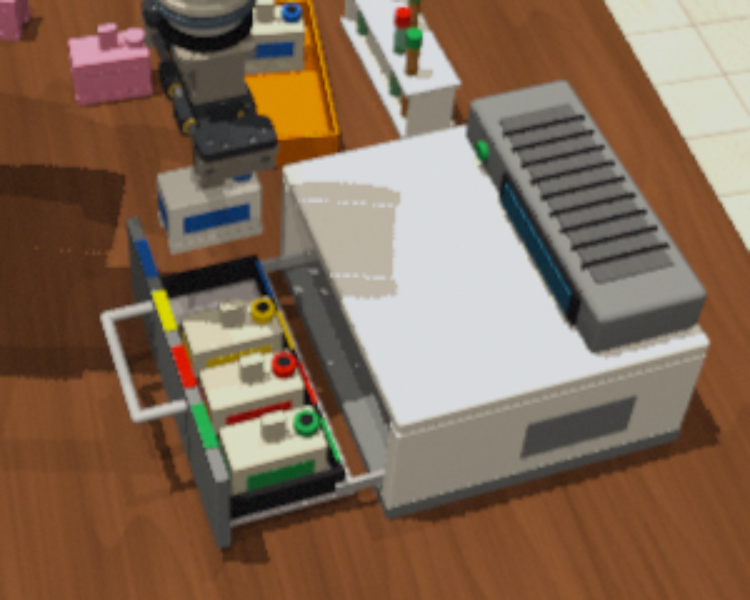

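View pics/t9.png

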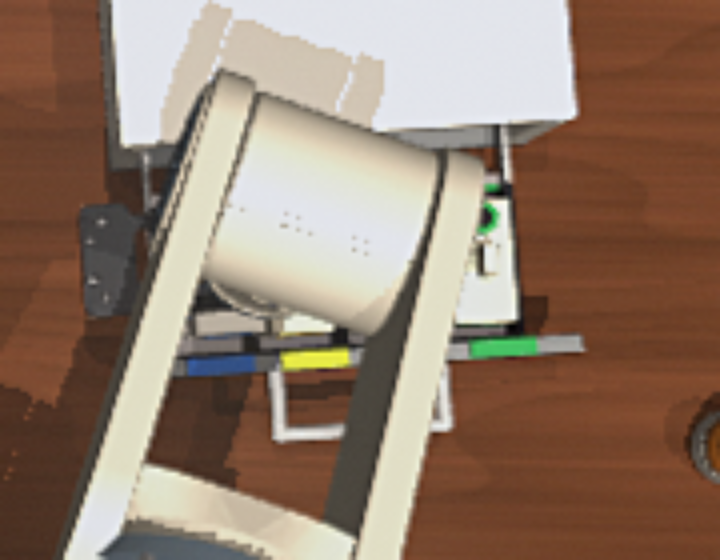

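>>> {"api": "servo_tool", "payload": {"commands": [[0,-0.01,0.15,0,0,0],[0,-0.01,0.3,0,0,0],[0,-0.01,0.4,0,0,0],[0,-0.01,0.5,0,0,0],[0,-0.01,0.55,0,0,0],[0,-0.01,0.6,0,0,0],[0,-0.01,0.6,0,0,0]]}}

```text
time_s: 23.95
position: [0.5024, -0.1623, 0.124]
orientation: [180.0, -0.0, -174.8]
contact_force: [0.1, 0.2, -3.9]
opening: 0.106
```

```bash
python3 - <<'E'
from h import *
st(); print(cmd([.502,-.1612,.091],185))
d=optics.camera("wrist"); cv2.imwrite("pics/w10.png",d["img"])
E
```

```text
23.95 [ 0.5024 -0.1623  0.124 ] [ 1.7999e+02 -3.0000e-02 -1.7479e+02] F [ 0.1  0.2 -3.9] op 0.106 q [ -18.1   18.   110.1   -0.    51.9 -113.3]
(array([0.0021, 0.0076, 0.22  ]), array([ 0.0002, -0.0006,  0.0046]))
```

View pics/w10.png

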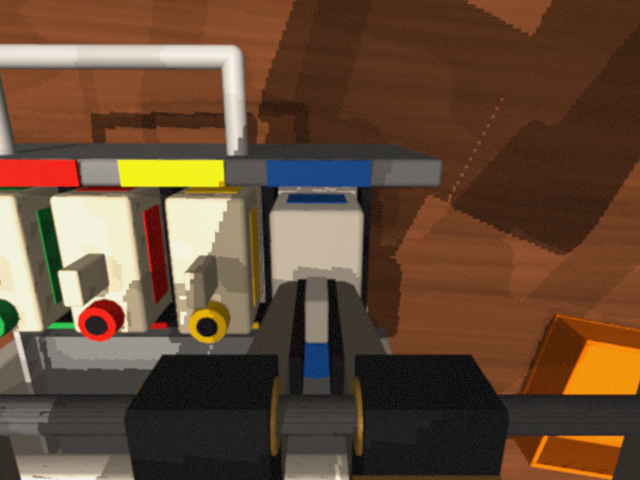

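>>> {"api": "servo_tool", "payload": {"commands": [[0,0,0.05,0,0,0],[0,0,0.1,0,0,0],[0,0,0.14,0,0,0],[0,0,0.17,0,0,0],[0,0,0.19,0,0,0],[0,0,0.21,0,0,0],[0,0,0.22,0,0,0],[0,0,0.22,0,0,0]]}}

```text
time_s: 25.0
position: [0.5026, -0.1624, 0.0913]
orientation: [-180.0, 0.0, -174.8]
contact_force: [0.3, 0.1, -3.8]
opening: 0.106
```

```bash
python3 - <<'E'
from h import *
st()
E
```

```text
25.0 [ 0.5026 -0.1624  0.0913] [-1.8000e+02  1.0000e-02 -1.7479e+02] F [ 0.3  0.1 -3.8] op 0.106 q [ -18.1   20.7  111.4    0.    47.9 -113.3]
```

>>> {"api": "servo_tool", "payload": {"commands": [[0,0,0.008,0,0,0],[0,0,0.013,0,0,0],[0,0,0.013,0,0,0]]}}

```text
time_s: 25.38
position: [0.5036, -0.1624, 0.0906]
orientation: [-180.0, 0.1, -174.8]
contact_force: [-1.0, 2.2, 7.8]
opening: 0.105
```

>>> {"api": "servo_tool", "payload": {"commands": [[0,0,0,0,0,0],[0,0,0,0,0,0],[0,0,0,0,0,0]], "gripper": 0.3}}

```text
time_s: 25.75
position: [0.5026, -0.1624, 0.0893]
orientation: [-180.0, -0.0, -174.8]
contact_force: [0.5, 1.1, -0.3]
opening: 0.3
```

>>> {"api": "servo_tool", "payload": {"commands": [[0,0,-0.15,0,0,0],[0,0,-0.4,0,0,0],[0,0,-0.8,0,0,0],[0,0,-1,0,0,0],[0,0,-1,0,0,0]]}}

```text
time_s: 26.38
position: [0.504, -0.1628, 0.2417]
orientation: [-179.9, 0.3, -174.8]
contact_force: [-0.2, 0.0, -0.9]
opening: 0.3
```

```bash
python3 - <<'E'
from h import *
s=st(); d,W=pack(.502,-.161,base=.026,r=.045,out="pics/w11.png")
d=optics.camera("wrist"); W=cloud(d)
H=np.array([.4035,-.2627]); c,s=np.cos(np.radians(5)),np.sin(np.radians(5)); A=np.array([[c,s],[-s,c]])
L=(W[...,:2]-H)@A.T; z=W[...,2]; X,Y=L[...,0],L[...,1]
for k,n in ((.0925,"fresh blue"),(.0305,"used yellow"),(-.031,"red")):
    for xx in (.075,.085,.135): 
        m=(abs(Y-k)<.018)&(abs(X-xx)<.006)&(z>.07)&(z<.095); print(n,xx,np.nanmean(z[m]).round(4) if m.any() else 0,m.sum())
b=(abs(Y-.0925)<.028)&(X>.05)&(X<.16)&(z>.078)&(z<.092); print(cv2.minAreaRect((1000*L[b]).astype(np.float32)))
E
```

```text
26.38 [ 0.504  -0.1628  0.2417] [-179.89    0.25 -174.79] F [-0.2  0.  -0.9] op 0.3 q [ -18.1   10.   103.7    0.    66.  -113.3]
body 4164 ((504.24761962890625, -173.066162109375), (83.13554382324219, 65.07478332519531), 5.184163570404053)
tab 316 ((503.68475341796875, -162.4822540283203), (20.314830780029297, 8.764483451843262), 5.116916656494141)
fresh blue 0.075 0.0855 629
fresh blue 0.085 0.0855 610
fresh blue 0.135 0.0861 271
used yellow 0.075 0.0855 653
used yellow 0.085 0.0855 616
used yellow 0.135 0.0864 295
red 0.075 0.0856 643
red 0.085 0.0855 621
red 0.135 0.0866 268
((108.33108520507812, 91.04605865478516), (83.3284912109375, 44.04539108276367), 0.21020857989788055)
```

View pics/w11.png

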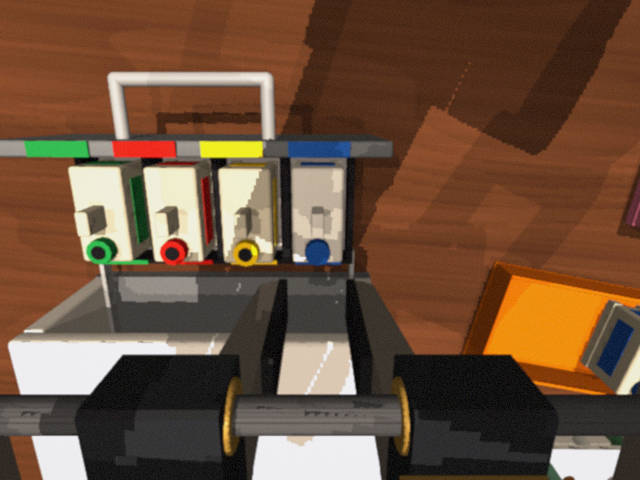

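```bash
python3 - <<'E'
from h import *
print(cmd([.5185,-.346,.23],185))
E
```

```text
(array([ 0.0025, -1.2301,  0.0567]), array([ 0.0003, -0.0008,  0.0047]))
```

>>> {"api": "servo_tool", "payload": {"commands": [[0,-0.8,0,0,0,0.005],[0,-0.8,0,0,0,0.005],[0,-0.8,0,0,0,0.005]], "gripper": 0.4}}

```text
time_s: 26.85
position: [0.5126, -0.2847, 0.2369]
orientation: [179.9, -0.2, -175.2]
contact_force: [-0.0, 0.2, -0.8]
opening: 0.399
```

>>> {"api": "servo_tool", "payload": {"commands": [[0,-0.43,0.06,0,0,0],[0,-0.43,0.06,0,0,0],[0,-0.43,0.06,0,0,0]]}}

```text
time_s: 27.22
position: [0.5183, -0.3449, 0.2288]
orientation: [179.9, -0.1, -175.0]
contact_force: [0.2, -0.6, 0.1]
opening: 0.4
```

```bash
python3 - <<'E'
from h import *
s=st(); d,W=pack(.5185,-.346,base=.026,r=.06,out="pics/w12.png")
print(cmd([.5185,-.346,.091],185))
E
```

```text
27.23 [ 0.5183 -0.3449  0.2288] [ 1.7987e+02 -1.2000e-01 -1.7504e+02] F [ 0.2 -0.6  0.1] op 0.4 q [ -33.8   19.4   92.9    0.    67.9 -128.8]
body 6211 ((517.6520385742188, -328.195068359375), (83.56319427490234, 82.65885162353516), 5.016989707946777)
tab 348 ((519.4183959960938, -347.4271545410156), (19.926727294921875, 9.217850685119629), 4.921362400054932)
(array([ 0.    , -0.0109,  0.9221]), array([ 0.0023, -0.0019,  0.    ]))
```

View pics/w12.png

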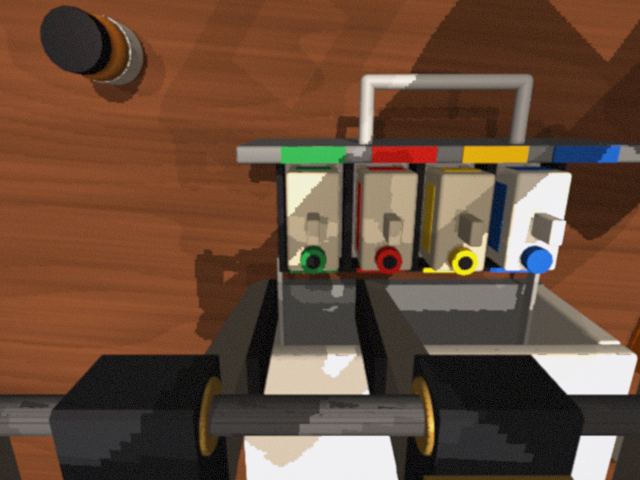

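Used green sits at (313,215) with a black dot in its cap, and fresh blue at (535,220) has none. I'll grasp used green at about (0.519, -0.347).

>>> {"api": "servo_tool", "payload": {"commands": [[0,-0.012,0.4,0,0,0],[0,-0.012,0.65,0,0,0],[0,-0.012,0.8,0,0,0],[0,-0.012,0.92,0,0,0],[0,-0.012,0.92,0,0,0],[0,-0.012,0.92,0,0,0]]}}

```text
time_s: 28.02
position: [0.5199, -0.3479, 0.0934]
orientation: [-180.0, 0.1, -175.0]
contact_force: [-0.5, -0.3, -0.5]
opening: 0.399
```

>>> {"api": "servo_tool", "payload": {"commands": [[0,0,0.005,0,0,0],[0,0,0.005,0,0,0],[0,0,0.005,0,0,0],[0,0,0.005,0,0,0]], "gripper": 0.0, "force": 25}}

```text
time_s: 28.52
position: [0.5194, -0.348, 0.0919]
orientation: [-180.0, 0.0, -175.0]
contact_force: [0.2, -0.3, 2.2]
opening: 0.106
```

>>> {"api": "servo_tool", "payload": {"commands": [[0,0,-0.1,0,0,0],[0,0,-0.25,0,0,0],[0,0,-0.45,0,0,0],[0,0,-0.65,0,0,0],[0,0,-0.85,0,0,0],[0,0,-1,0,0,0],[0,0,-1,0,0,0]]}}

```text
time_s: 29.4
position: [0.5201, -0.3485, 0.2441]
orientation: [-179.9, 0.2, -175.0]
contact_force: [-0.3, -0.0, -2.4]
opening: 0.104
```

```bash
python3 - <<'E'
from h import *
st(); print(cmd([.622,.092,.25],174))
E
```

```text
29.4 [ 0.5201 -0.3485  0.2441] [-179.85    0.18 -175.01] F [-0.3 -0.  -2.4] op 0.104 q [ -34.    18.7   91.8   -0.    69.2 -128.9]
(array([-0.932 ,  2.8665, -0.0436]), array([-0.0028,  0.0043,  0.2442]))
```

>>> {"api": "servo_tool", "payload": {"commands": [[0,0.2,-0.05,0,0,0],[0,0.5,-0.1,0,0,0],[0,0.8,-0.1,0,0,0],[0,1,-0.1,0,0,0]]}}

```text
time_s: 29.9
position: [0.5052, -0.1965, 0.2556]
orientation: [179.9, -0.1, -175.0]
contact_force: [0.8, 0.3, -2.1]
opening: 0.106
```

>>> {"api": "servo_tool", "payload": {"commands": [[-0.1,0.25,0,0,0,0],[-0.2,0.55,0,0,0,0],[-0.32,0.85,0,0,0,0],[-0.4,1,0,0,0,0]]}}

```text
time_s: 30.4
position: [0.5526, -0.0416, 0.2556]
orientation: [180.0, -0.1, -174.9]
contact_force: [0.2, -0.2, -1.3]
opening: 0.109
```

```bash
python3 - <<'E'
from h import *
st(); print(cmd([.622,.092,.15],174))
E
```

```text
30.4 [ 0.5526 -0.0416  0.2556] [ 1.7997e+02 -9.0000e-02 -1.7492e+02] F [ 0.2 -0.2 -1.3] op 0.109 q [ -4.5  11.8  99.7   0.   68.6 -99.6]
(array([-0.541 ,  0.8458,  0.7035]), array([ 0.0006, -0.002 ,  0.2462]))
```

>>> {"api": "servo_tool", "payload": {"commands": [[-0.14,0.21,0,0,0,0.06],[-0.32,0.5,0.05,0,0,0.12],[-0.48,0.75,0.15,0,0,0.2],[-0.54,0.845,0.35,0,0,0.246],[-0.54,0.845,0.55,0,0,0.246],[-0.54,0.845,0.65,0,0,0.246],[-0.54,0.845,0.65,0,0,0.246]]}}

```text
time_s: 31.28
position: [0.6216, 0.0891, 0.1578]
orientation: [-180.0, -0.2, 173.9]
contact_force: [-0.0, 0.2, -1.8]
opening: 0.108
```

```bash
python3 - <<'E'
from h import *
st(); print(cmd([.622,.092,.069],174))
d=optics.camera("wrist"); cv2.imwrite("pics/w13.png",d["img"])
E
```

```text
31.27 [0.6216 0.0891 0.1578] [-1.7996e+02 -1.5000e-01  1.7391e+02] F [-0.   0.2 -1.8] op 0.108 q [  8.   23.8  96.   -0.   60.3 -75.9]
(array([-0.0025,  0.0197,  0.5917]), array([-0.0009, -0.0034, -0.002 ]))
```

View pics/w13.png

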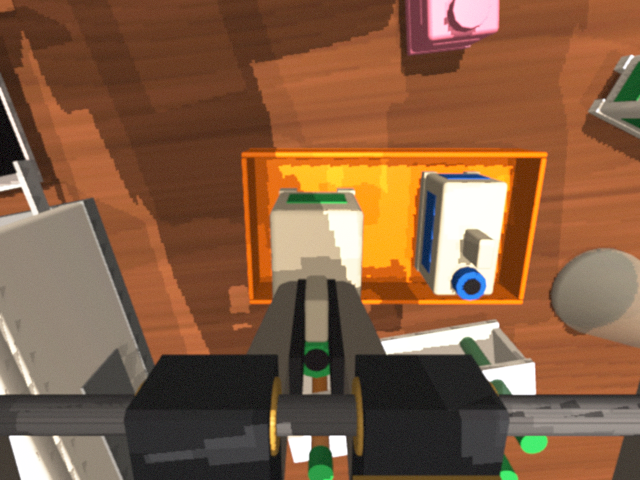

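>>> {"api": "servo_tool", "payload": {"commands": [[0,0.02,0.15,0,0,0],[0,0.02,0.3,0,0,0],[0,0.02,0.4,0,0,0],[0,0.02,0.48,0,0,0],[0,0.02,0.54,0,0,0],[0,0.02,0.57,0,0,0],[0,0.02,0.58,0,0,0],[0,0.02,0.59,0,0,0]]}}

```text
time_s: 32.33
position: [0.6232, 0.0926, 0.0709]
orientation: [180.0, 0.0, 173.9]
contact_force: [-0.4, -0.5, -2.3]
opening: 0.108
```

```bash
python3 - <<'E'
from h import *
st()
E
```

```text
32.33 [0.6232 0.0926 0.0709] [1.7999e+02 3.0000e-02 1.7392e+02] F [-0.4 -0.5 -2.3] op 0.108 q [  8.3  29.8  99.2  -0.   51.  -75.6]
```

>>> {"api": "servo_tool", "payload": {"commands": [[0,0,0.007,0,0,0],[0,0,0.014,0,0,0],[0,0,0.014,0,0,0]]}}

```text
time_s: 32.7
position: [0.6232, 0.0927, 0.0698]
orientation: [180.0, 0.0, 173.9]
contact_force: [-4.1, 1.0, 9.1]
opening: 0.109
```

>>> {"api": "servo_tool", "payload": {"commands": [[0,0,0,0,0,0],[0,0,0,0,0,0],[0,0,0,0,0,0]], "gripper": 0.3}}

```text
time_s: 33.08
position: [0.6229, 0.0925, 0.0684]
orientation: [-180.0, -0.0, 173.9]
contact_force: [-0.4, 0.1, 0.2]
opening: 0.299
```

>>> {"api": "servo_tool", "payload": {"commands": [[0,0,-0.15,0,0,0],[0,0,-0.4,0,0,0],[0,0,-0.8,0,0,0],[0,0,-1,0,0,0],[0,0,-1,0,0,0]]}}

```text
time_s: 33.7
position: [0.6245, 0.0927, 0.2212]
orientation: [179.9, 0.3, 173.9]
contact_force: [0.5, -0.6, -0.7]
opening: 0.306
```

```bash
python3 - <<'E'
from h import *
st(); print(cmd([.559,.359,.25],239.5))
d=optics.camera("wrist"); cv2.imwrite("pics/w14.png",d["img"])
E
```

```text
33.7 [0.6245 0.0927 0.2212] [179.93   0.28 173.92] F [ 0.5 -0.6 -0.7] op 0.306 q [  8.3  20.3  92.6  -0.   66.8 -75.6]
(array([ 0.6212,  1.7193, -0.1929]), array([-0.0022,  0.0064, -1.4572]))
```

View pics/w14.png

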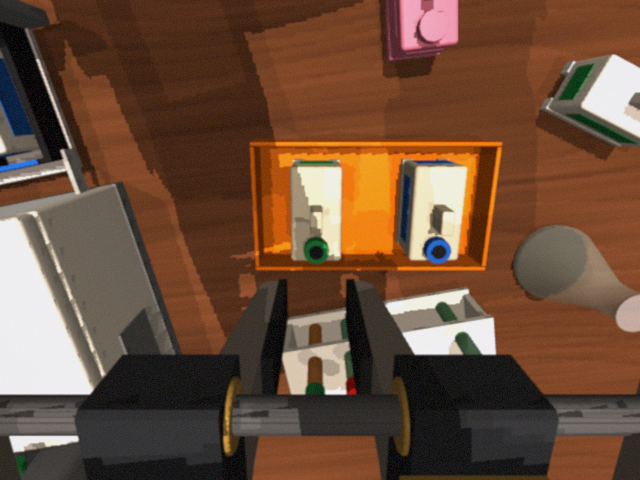

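Both used packs, green at (316,210) and blue at (435,210), stand upright in the tray. Next is the fresh green pack.

>>> {"api": "servo_tool", "payload": {"commands": [[0.35,1,-0.2,0,0,-0.7],[0.35,1,-0.2,0,0,-0.7],[0.35,1,-0.2,0,0,-0.7],[0.35,1,-0.2,0,0,-0.7]], "gripper": 0.4}}

```text
time_s: 34.25
position: [0.5853, 0.2492, 0.2468]
orientation: [180.0, -0.1, -154.4]
contact_force: [-0.5, -0.5, 0.1]
opening: 0.397
```

```bash
python3 - <<'E'
from h import *
st(); print(cmd([.559,.359,.25],239.5))
E
```

```text
34.25 [0.5853 0.2492 0.2468] [ 1.7997e+02 -1.2000e-01 -1.5436e+02] F [-0.5 -0.5  0.1] op 0.397 q [ 22.9  19.7  90.1   0.   70.3 -92.7]
(array([-0.1585,  0.7357, -0.0214]), array([ 0.0013, -0.0024, -0.7524]))
```

>>> {"api": "servo_tool", "payload": {"commands": [[-0.16,0.735,0.1,0,0,-0.75],[-0.16,0.735,0.1,0,0,-0.75],[-0.16,0.735,0.1,0,0,-0.75],[-0.16,0.735,0.1,0,0,-0.75],[-0.16,0.735,0.1,0,0,-0.75]]}}

```text
time_s: 34.88
position: [0.5611, 0.3557, 0.2326]
orientation: [180.0, -0.1, -121.2]
contact_force: [0.2, 0.4, 0.7]
opening: 0.401
```

```bash
python3 - <<'E'
from h import *
st(); pack(.559,.359,out="pics/w15.png")
E
```

```text
34.88 [0.5611 0.3557 0.2326] [ 1.7998e+02 -8.0000e-02 -1.2115e+02] F [0.2 0.4 0.7] op 0.401 q [  32.3   22.9   87.3   -0.    69.9 -116.6]
body 3599 ((559.6231689453125, 359.8504333496094), (84.3954086303711, 44.02776336669922), 59.906639099121094)
tab 293 ((559.5323486328125, 359.7179870605469), (20.142520904541016, 9.910022735595703), 62.664546966552734)
```

View pics/w15.png

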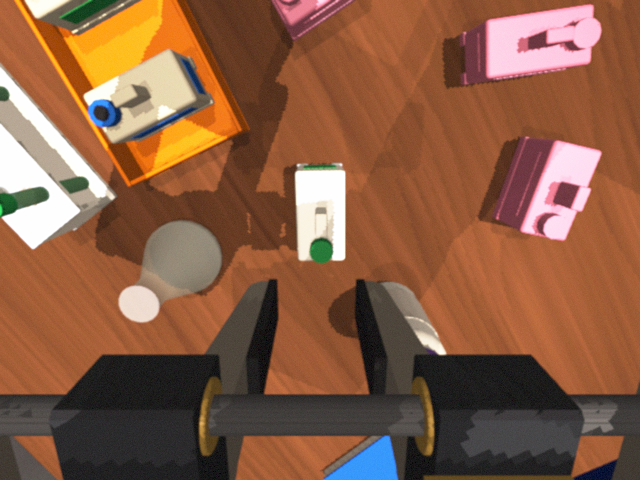

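```bash
python3 - <<'E'
from h import *
print(cmd([.5594,.3597,.065],239.9))
E
```

```text
(array([-0.0168,  0.0237,  1.1195]), array([ 0.0002, -0.0011, -0.023 ]))
```

>>> {"api": "servo_tool", "payload": {"commands": [[-0.017,0.024,0.35,0,0,-0.023],[-0.017,0.024,0.7,0,0,-0.023],[-0.017,0.024,0.7,0,0,-0.023],[-0.017,0.024,0.7,0,0,-0.023]]}}

```text
time_s: 35.42
position: [0.5603, 0.3612, 0.1303]
orientation: [-179.9, 0.1, -119.9]
contact_force: [0.8, 1.1, 0.5]
opening: 0.4
```

>>> {"api": "servo_tool", "payload": {"commands": [[0,0,0.15,0,0,0],[0,0,0.3,0,0,0],[0,0,0.39,0,0,0],[0,0,0.39,0,0,0],[0,0,0.39,0,0,0]]}}

```text
time_s: 36.05
position: [0.56, 0.3616, 0.0714]
orientation: [-179.9, 0.1, -119.8]
contact_force: [0.7, 0.6, 0.1]
opening: 0.405
```

```bash
python3 - <<'E'
from h import *
st(); print(cmd([.5594,.3597,.065],239.9))
E
```

```text
36.05 [0.56   0.3616 0.0714] [-1.7995e+02  1.0000e-01 -1.1981e+02] F [0.7 0.6 0.1] op 0.405 q [  32.7   32.4   94.3   -0.    53.1 -117.5]
(array([ 0.0132, -0.0028,  0.0428]), array([-0.0012,  0.0022,  0.0065]))
```

>>> {"api": "servo_tool", "payload": {"commands": [[0.008,0,0.035,0,0,0],[0.008,0,0.035,0,0,0],[0.008,0,0.035,0,0,0]]}}

```text
time_s: 36.42
position: [0.5586, 0.3601, 0.0648]
orientation: [-180.0, -0.0, -119.8]
contact_force: [0.4, -1.3, -0.2]
opening: 0.399
```

>>> {"api": "servo_tool", "payload": {"commands": [[0,0,0,0,0,0],[0,0,0,0,0,0],[0,0,0,0,0,0],[0,0,0,0,0,0],[0,0,0,0,0,0]], "gripper": 0.0, "force": 35}}

```text
time_s: 37.05
position: [0.5585, 0.36, 0.0646]
orientation: [180.0, -0.0, -119.8]
contact_force: [0.2, 0.5, -0.1]
opening: 0.101
```

```bash
python3 - <<'E'
from h import *
st()
E
```

```text
37.05 [0.5585 0.36   0.0646] [ 1.8000e+02 -1.0000e-02 -1.1979e+02] F [ 0.2  0.5 -0.1] op 0.101 q [  32.7   32.8   94.7   -0.    52.5 -117.5]
```

>>> {"api": "servo_tool", "payload": {"commands": [[0,0,-0.1,0,0,0],[0,0,-0.25,0,0,0],[0,0,-0.45,0,0,0],[0,0,-0.65,0,0,0],[0,0,-0.85,0,0,0],[0,0,-1,0,0,0],[0,0,-1,0,0,0]]}}

```text
time_s: 37.92
position: [0.5595, 0.3607, 0.2174]
orientation: [-179.9, 0.2, -119.8]
contact_force: [1.0, 0.4, -3.0]
opening: 0.104
```

```bash
python3 - <<'E'
from h import *
st(); print(cmd([.5183,-.3463,.26],185))
d=optics.camera("wrist"); cv2.imwrite("pics/w16.png",d["img"])
E
```

```text
37.92 [0.5595 0.3607 0.2174] [-179.89    0.21 -119.79] F [ 1.   0.4 -3. ] op 0.104 q [  32.7   23.6   88.3    0.    68.  -117.5]
(array([ 4.2257, -2.1044, -0.2954]), array([1.0000e-04, 5.4000e-03, 1.2268e+00]))
```

View pics/w16.png

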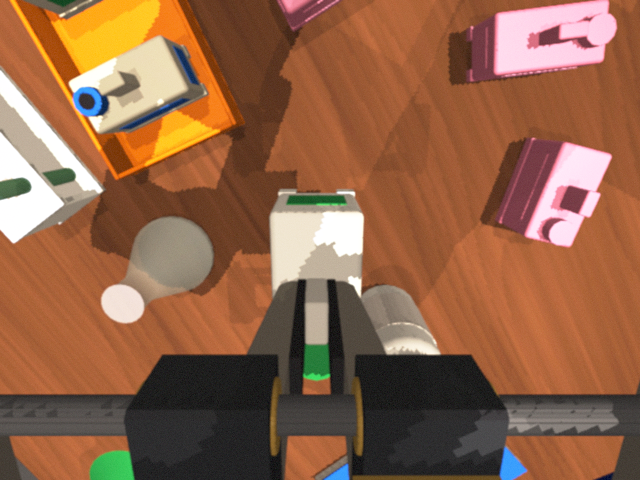

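>>> {"api": "servo_tool", "payload": {"commands": [[0.2,0,-0.1,0,0,0.1],[0.5,-0.05,-0.2,0,0,0.3],[0.8,-0.1,-0.3,0,0,0.5],[1,-0.15,-0.3,0,0,0.7],[1,-0.15,-0.3,0,0,0.7]]}}

```text
time_s: 38.6
position: [0.5023, 0.2167, 0.2589]
orientation: [-180.0, -0.1, -151.5]
contact_force: [-0.6, 1.0, -2.5]
opening: 0.107
```

```bash
python3 - <<'E'
from h import *
st(); print(cmd([.5183,-.3463,.26],185))
E
```

```text
38.6 [0.5023 0.2167 0.2589] [-1.8000e+02 -1.2000e-01 -1.5145e+02] F [-0.6  1.  -2.5] op 0.107 q [ 23.2  11.  100.2  -0.   68.9 -95.3]
(array([ 1.6999, -3.3484, -0.0036]), array([-0.0007, -0.0027,  0.5232]))
```

>>> {"api": "servo_tool", "payload": {"commands": [[0.1,-0.2,0,0,0,0.15],[0.26,-0.5,0,0,0,0.3],[0.42,-0.8,0,0,0,0.5],[0.51,-1,0,0,0,0.52]]}}

```text
time_s: 39.1
position: [0.5082, 0.0491, 0.2588]
orientation: [180.0, -0.1, -174.7]
contact_force: [0.7, 0.2, -3.1]
opening: 0.102
```

```bash
python3 - <<'E'
from h import *
st(); print(cmd([.5183,-.3463,.26],185))
E
```

```text
39.1 [0.5082 0.0491 0.2588] [ 1.8000e+02 -8.0000e-02 -1.7474e+02] F [ 0.7  0.2 -3.1] op 0.102 q [  5.4   7.5 104.4   0.   68.1 -89.9]
(array([ 0.1746, -2.6312, -0.008 ]), array([-0.    , -0.0019,  0.0057]))
```

>>> {"api": "servo_tool", "payload": {"commands": [[0,-0.2,0,0,0,0],[0.03,-0.5,0,0,0,0],[0.05,-0.8,0,0,0,0.005],[0.06,-1,0,0,0,0.005]]}}

```text
time_s: 39.6
position: [0.5135, -0.101, 0.2587]
orientation: [180.0, -0.1, -174.8]
contact_force: [0.7, -0.6, -3.6]
opening: 0.108
```

>>> {"api": "servo_tool", "payload": {"commands": [[0.01,-0.25,0,0,0,0],[0.03,-0.5,0,0,0,0],[0.05,-0.8,0,0,0,0],[0.06,-1,0,0,0,0]]}}

```text
time_s: 40.1
position: [0.518, -0.2512, 0.2585]
orientation: [180.0, -0.1, -174.8]
contact_force: [-0.5, 0.3, -2.3]
opening: 0.105
```

```bash
python3 - <<'E'
from h import *
st(); print(cmd([.5183,-.3463,.21],185))
E
```

```text
40.1 [ 0.518  -0.2512  0.2585] [ 1.7996e+02 -6.0000e-02 -1.7482e+02] F [-0.5  0.3 -2.3] op 0.105 q [ -26.    13.6   96.9    0.    69.5 -121.2]
(array([ 0.0547, -0.6316,  0.323 ]), array([ 0.0009, -0.0014,  0.0039]))
```

>>> {"api": "servo_tool", "payload": {"commands": [[0.02,-0.2,0,0,0,0.004],[0.05,-0.45,0,0,0,0.004],[0.05,-0.635,0.05,0,0,0.004],[0.05,-0.635,0.15,0,0,0.004],[0.05,-0.635,0.25,0,0,0.004],[0.05,-0.635,0.3,0,0,0.004],[0.05,-0.635,0.3,0,0,0.004]]}}

```text
time_s: 40.98
position: [0.5185, -0.3446, 0.2139]
orientation: [179.9, -0.1, -175.0]
contact_force: [-0.0, -0.5, -3.0]
opening: 0.108
```

```bash
python3 - <<'E'
from h import *
st(); print(cmd([.519,-.347,.125],185))
d=optics.camera("wrist"); cv2.imwrite("pics/w17.png",d["img"])
E
```

```text
40.98 [ 0.5185 -0.3446  0.2139] [ 1.7994e+02 -6.0000e-02 -1.7505e+02] F [-0.  -0.5 -3. ] op 0.108 q [ -33.7   20.1   93.9    0.    66.1 -128.7]
(array([-0.0026, -0.0168,  0.5929]), array([ 0.0013, -0.0014, -0.0011]))
```

View pics/w17.png

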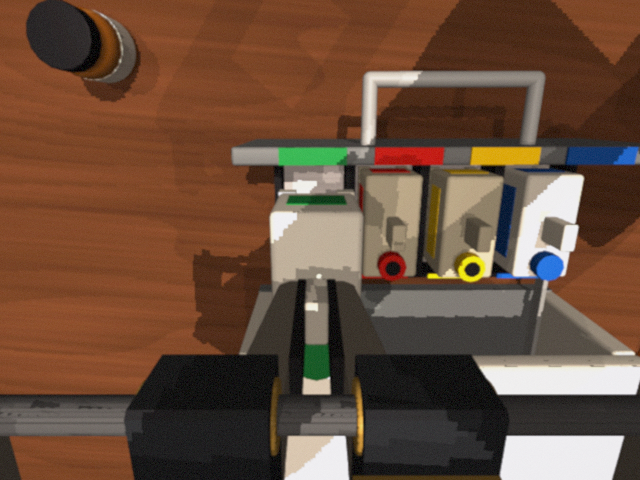

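>>> {"api": "servo_tool", "payload": {"commands": [[0,-0.012,0.15,0,0,0],[0,-0.012,0.3,0,0,0],[0,-0.012,0.4,0,0,0],[0,-0.012,0.5,0,0,0],[0,-0.012,0.55,0,0,0],[0,-0.012,0.59,0,0,0],[0,-0.012,0.59,0,0,0]]}}

```text
time_s: 41.9
position: [0.5188, -0.3473, 0.1261]
orientation: [180.0, -0.0, -175.1]
contact_force: [-0.7, -0.5, -2.8]
opening: 0.107
```

```bash
python3 - <<'E'
from h import *
st(); print(cmd([.519,-.347,.0905],185))
d=optics.camera("wrist"); cv2.imwrite("pics/w18.png",d["img"])
E
```

```text
41.9 [ 0.5188 -0.3473  0.1261] [ 1.7999e+02 -1.0000e-02 -1.7510e+02] F [-0.7 -0.5 -2.8] op 0.107 q [ -33.9   25.5   98.    -0.    56.5 -128.8]
(array([-0.0015,  0.0018,  0.2372]), array([ 0.0002, -0.0003, -0.0022]))
```

View pics/w18.png

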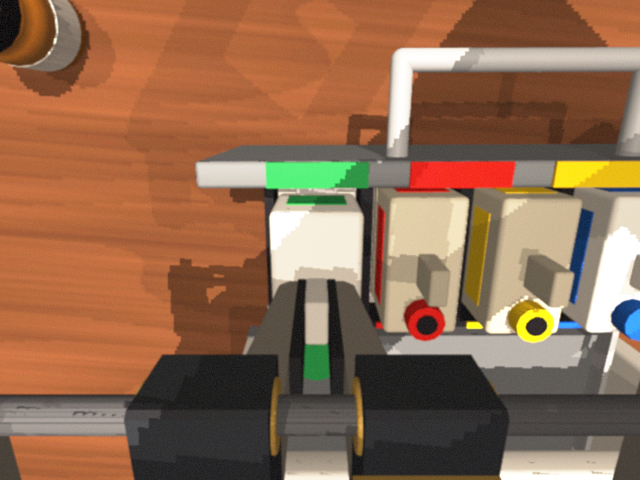

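>>> {"api": "servo_tool", "payload": {"commands": [[0,0.005,0.05,0,0,0],[0,0.005,0.1,0,0,0],[0,0.005,0.15,0,0,0],[0,0.005,0.18,0,0,0],[0,0.005,0.21,0,0,0],[0,0.005,0.23,0,0,0],[0,0.005,0.24,0,0,0],[0,0.005,0.24,0,0,0]]}}

```text
time_s: 42.95
position: [0.519, -0.3466, 0.0906]
orientation: [-180.0, 0.0, -175.1]
contact_force: [0.1, 0.1, 0.1]
opening: 0.105
```

```bash
python3 - <<'E'
from h import *
st()
E
```

```text
42.95 [ 0.519  -0.3466  0.0906] [-1.7999e+02  3.0000e-02 -1.7510e+02] F [0.1 0.1 0.1] op 0.105 q [ -33.9   27.9   99.4    0.    52.7 -128.8]
```

>>> {"api": "servo_tool", "payload": {"commands": [[0,0,0.003,0,0,0],[0,0,0.003,0,0,0]]}}

```text
time_s: 43.2
position: [0.5191, -0.3467, 0.0906]
orientation: [-180.0, 0.0, -175.1]
contact_force: [-1.6, 2.0, 5.5]
opening: 0.105
```

>>> {"api": "servo_tool", "payload": {"commands": [[0,0,0,0,0,0],[0,0,0,0,0,0],[0,0,0,0,0,0]], "gripper": 0.3}}

```text
time_s: 43.58
position: [0.5188, -0.3466, 0.0897]
orientation: [-180.0, 0.0, -175.1]
contact_force: [-0.7, 0.0, 0.1]
opening: 0.304
```

>>> {"api": "servo_tool", "payload": {"commands": [[0,0,-0.15,0,0,0],[0,0,-0.4,0,0,0],[0,0,-0.8,0,0,0],[0,0,-1,0,0,0],[0,0,-1,0,0,0]]}}

```text
time_s: 44.2
position: [0.5201, -0.3475, 0.2426]
orientation: [-179.8, 0.2, -175.1]
contact_force: [1.4, 1.3, -1.2]
opening: 0.298
```

```bash
python3 - <<'E'
from h import *
s=st(); 
d=optics.camera("wrist"); W=cloud(d); cv2.imwrite("pics/w19.png",d["img"])
H=np.array([.4035,-.2627]); c,s=np.cos(np.radians(5)),np.sin(np.radians(5)); A=np.array([[c,s],[-s,c]])
L=(W[...,:2]-H)@A.T; z=W[...,2]; X,Y=L[...,0],L[...,1]
for k,n in ((.0925,"fresh blue"),(.0305,"used yellow"),(-.031,"red"),(-.093,"fresh green")):
    print(n,[(xx,np.nanmean(z[m]).round(4),m.sum()) for xx in (.075,.085,.14) for m in [(abs(Y-k)<.018)&(abs(X-xx)<.005)&(z>.07)&(z<.095)] if m.any()])
    b=(abs(Y-k)<.028)&(X>.05)&(X<.16)&(z>.078)&(z<.092); print(cv2.minAreaRect((1000*L[b]).astype(np.float32)))
T=optics.camera("side"); cv2.imwrite("pics/s19.png",cv2.resize(T["img"][130:420,200:530],None,fx=2,fy=2))
E
```

```text
44.2 [ 0.5201 -0.3475  0.2426] [-179.82    0.23 -175.1 ] F [ 1.4  1.3 -1.2] op 0.298 q [ -33.9   18.7   92.1   -0.    68.9 -128.8]
fresh blue [(0.075, np.float64(0.0855), np.int64(527)), (0.085, np.float64(0.0855), np.int64(497)), (0.14, np.float64(0.0872), np.int64(157))]
((108.44633483886719, 90.6037826538086), (83.09752655029297, 45.44829559326172), 0.34846407175064087)
used yellow [(0.075, np.float64(0.0855), np.int64(531)), (0.085, np.float64(0.0856), np.int64(506)), (0.14, np.float64(0.0865), np.int64(175))]
((109.33949279785156, 29.548730850219727), (83.39883422851562, 44.31826400756836), 0.17394013702869415)
red [(0.075, np.float64(0.0855), np.int64(520)), (0.085, np.float64(0.0855), np.int64(492)), (0.14, np.float64(0.0859), np.int64(175))]
((108.37952423095703, -32.161529541015625), (83.13577270507812, 44.40813064575195), 0.08624584972858429)
fresh green [(0.075, np.float64(0.0855), np.int64(519)), (0.085, np.float64(0.0856), np.int64(502)), (0.14, np.float64(0.0856), np.int64(179))]
((108.36970520019531, -93.91328430175781), (44.08753204345703, 83.38383483886719), 89.89608001708984)
```

View pics/w19.png

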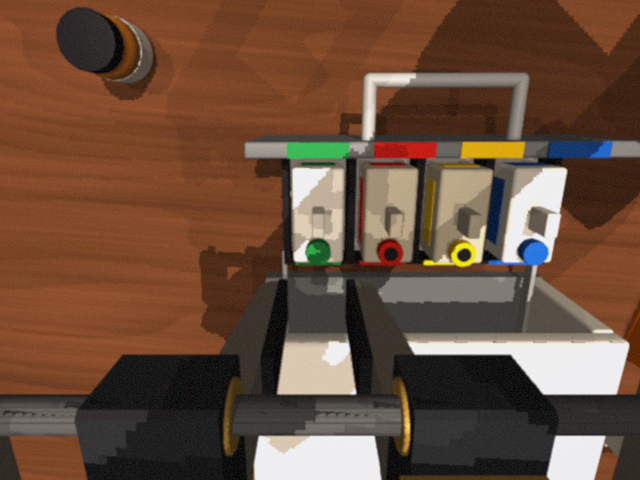

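View pics/s19.png

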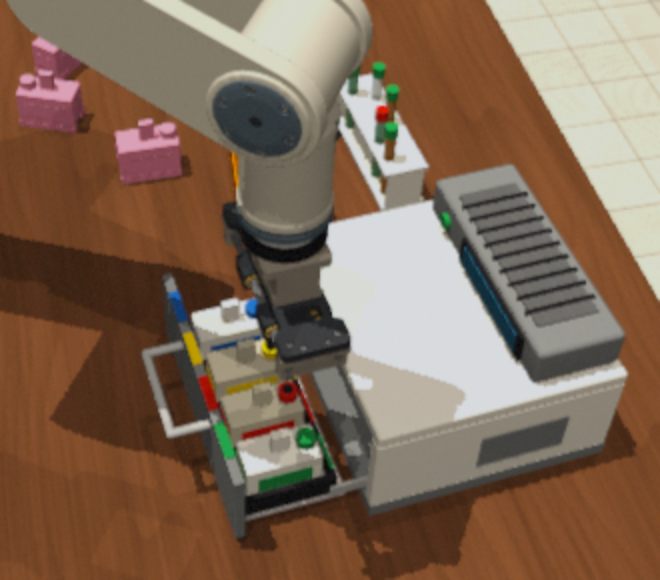

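>>> {"api": "servo_tool", "payload": {"commands": [[0.7,0.6,0,0,0,1],[0.7,0.6,0,0,0,1],[0.7,0.6,0,0,0,1],[0.7,0.6,0,0,0,1],[0.7,0.6,0,0,0,1]], "gripper": 0.35}}

```text
time_s: 44.92
position: [0.4057, -0.2653, 0.2384]
orientation: [-180.0, -0.1, 139.9]
contact_force: [-0.0, -0.0, -0.1]
opening: 0.346
```

```bash
python3 - <<'E'
from h import *
st(); print(cmd([.4035,-.263,.23],95))
E
```

```text
44.92 [ 0.4057 -0.2653  0.2384] [-1.7998e+02 -1.4000e-01  1.3988e+02] F [-0.  -0.  -0.1] op 0.346 q [-33.4   6.2 108.6  -0.   65.3 -83.2]
(array([0.0208, 0.0025, 0.0557]), array([-0.0016, -0.0028,  0.9972]))
```

>>> {"api": "servo_tool", "payload": {"commands": [[0.02,0,0.05,0,0,0.997],[0.02,0,0.05,0,0,0.997],[0.02,0,0.05,0,0,0.997],[0.02,0,0.05,0,0,0.997],[0.02,0,0.05,0,0,0.997]]}}

```text
time_s: 45.55
position: [0.4039, -0.2638, 0.2313]
orientation: [-179.9, -0.1, 95.2]
contact_force: [0.2, 0.2, 0.6]
opening: 0.348
```

```bash
python3 - <<'E'
from h import *
st(); print(cmd([.4035,-.263,.088],95))
d=optics.camera("wrist"); cv2.imwrite("pics/w20.png",d["img"])
W=cloud(d); x,y,z=np.moveaxis(W,2,0)
m=(z>.1)&(z<.115)&(x>.37)&(x<.425)&(abs(y+.263)<.03); print(W[m].min(0),W[m].max(0),W[m].mean(0))
d=optics.camera("top"); cv2.imwrite("pics/t20.png",d["img"])
E
```

```text
45.55 [ 0.4039 -0.2638  0.2313] [-1.7992e+02 -6.0000e-02  9.5160e+01] F [0.2 0.2 0.6] op 0.348 q [-33.3   6.4 109.4  -0.   64.3 -38.5]
(array([ 4.300e-03, -9.000e-04,  9.552e-01]), array([-0.0018, -0.0014,  0.0036]))
[ 0.39762563 -0.292935    0.10451061] [ 0.41236064 -0.23301484  0.11280083] [ 0.40477232 -0.26240277  0.1093713 ]
```

View pics/w20.png

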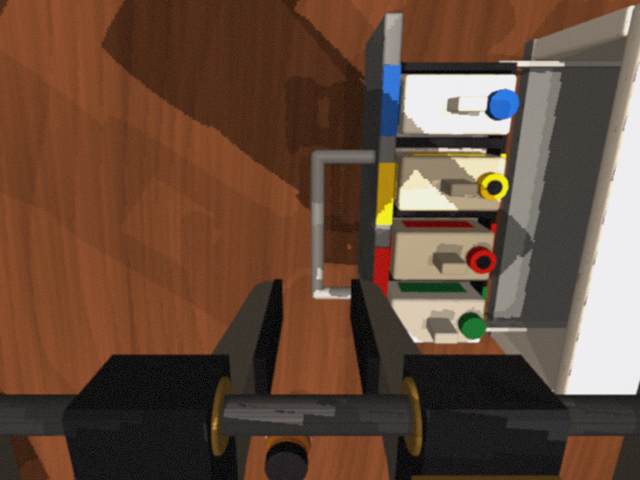

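View pics/t20.png

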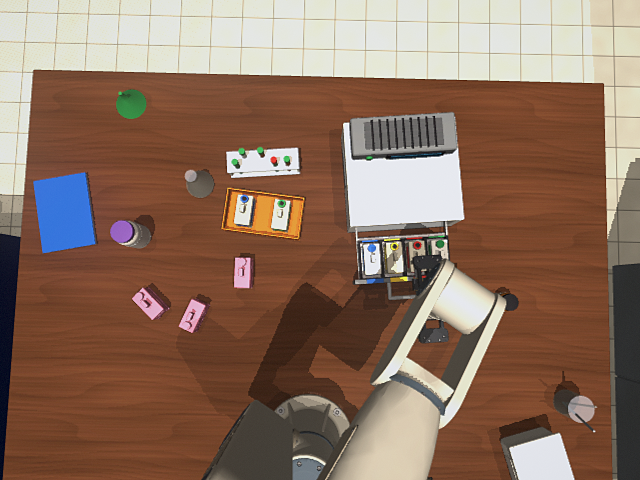

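>>> {"api": "servo_tool", "payload": {"commands": [[0.004,0,0.4,0,0,0],[0.004,0,0.7,0,0,0],[0.004,0,0.955,0,0,0],[0.004,0,0.955,0,0,0],[0.004,0,0.955,0,0,0]]}}

```text
time_s: 46.28
position: [0.4048, -0.2637, 0.0901]
orientation: [180.0, 0.0, 95.1]
contact_force: [0.1, -0.3, 0.2]
opening: 0.35
```

>>> {"api": "servo_tool", "payload": {"commands": [[0,0,0,0,0,0],[0,0,0,0,0,0],[0,0,0,0,0,0],[0,0,0,0,0,0]], "gripper": 0.0, "force": 15}}

```text
time_s: 46.78
position: [0.4047, -0.2637, 0.09]
orientation: [179.9, 0.1, 95.1]
contact_force: [-1.8, 0.3, 7.6]
opening: 0.102
```

```bash
python3 - <<'E'
from h import *
s=st(); print((np.array([.5427,-.2508])-s['position'][:2])@[.9962,.0872], cmd([.5427,-.2508,.0886],95))
E
```

```text
46.77 [ 0.4047 -0.2637  0.09  ] [1.7994e+02 6.0000e-02 9.5050e+01] F [-1.8  0.3  7.6] op 0.102 q [-33.3  17.3 116.9  -0.   45.6 -38.3]
0.13864243443416682 (array([0.0049, 0.9243, 0.0101]), array([0.0014, 0.0013, 0.0011]))
```

>>> {"api": "servo_tool", "payload": {"commands": [[0,0.03,0,0,0,0],[0,0.08,0,0,0,0],[0,0.14,0,0,0,0],[0,0.2,0,0,0,0],[0,0.26,0,0,0,0],[0,0.32,0,0,0,0],[0,0.38,0,0,0,0],[0,0.44,0,0,0,0]]}}

```text
time_s: 47.78
position: [0.4705, -0.2578, 0.09]
orientation: [180.0, 0.0, 95.1]
contact_force: [-2.4, 0.3, 7.1]
opening: 0.102
```

>>> {"api": "servo_tool", "payload": {"commands": [[0,0.06,0,0,0,0],[0,0.12,0,0,0,0],[0,0.18,0,0,0,0],[0,0.23,0,0,0,0],[0,0.28,0,0,0,0],[0,0.32,0,0,0,0],[0,0.35,0,0,0,0],[0,0.37,0,0,0,0]]}}

```text
time_s: 48.78
position: [0.5258, -0.2529, 0.09]
orientation: [179.9, 0.0, 95.1]
contact_force: [-2.0, -0.2, 6.7]
opening: 0.098
```

```bash
python3 - <<'E'
from h import *
s=st(); print((np.array([.5427,-.2508])-s['position'][:2])@[.9962,.0872], cmd([.5427,-.2508,.0886],95))
E
```

```text
48.77 [ 0.5258 -0.2529  0.09  ] [1.7994e+02 4.0000e-02 9.5060e+01] F [-2.  -0.2  6.7] op 0.098 q [-25.8  24.9 104.7  -0.   50.4 -30.9]
0.017032778681075722 (array([0.0041, 0.1135, 0.0095]), array([0.0012, 0.0009, 0.0013]))
```

>>> {"api": "servo_tool", "payload": {"commands": [[0,0.015,0,0,0,0],[0,0.03,0,0,0,0],[0,0.045,0,0,0,0],[0,0.06,0,0,0,0],[0,0.075,0,0,0,0],[0,0.085,0,0,0,0],[0,0.095,0,0,0,0],[0,0.1,0,0,0,0]]}}

```text
time_s: 49.78
position: [0.5406, -0.2516, 0.09]
orientation: [179.9, 0.0, 95.1]
contact_force: [-1.6, 0.2, 6.3]
opening: 0.101
```

>>> {"api": "servo_tool", "payload": {"commands": [[0,0.005,0,0,0,0],[0,0.01,0,0,0,0],[0,0.015,0,0,0,0],[0,0.02,0,0,0,0],[0,0.025,0,0,0,0],[0,0.03,0,0,0,0],[0,0.03,0,0,0,0]]}}

```text
time_s: 50.65
position: [0.5427, -0.2513, 0.0899]
orientation: [-179.8, 0.0, 95.1]
contact_force: [-9.6, -1.9, 13.1]
opening: 0.102
```

```bash
python3 - <<'E'
from h import *
s=st(); print((np.array([.5427,-.2508])-s['position'][:2])@[.9962,.0872])
E
```

```text
50.65 [ 0.5427 -0.2513  0.0899] [-179.81    0.     95.07] F [-9.6 -1.9 13.1] op 0.102 q [-2.490e+01  2.610e+01  1.026e+02 -1.000e-01  5.150e+01 -2.990e+01]
3.9369109783342846e-05
```

>>> {"api": "servo_tool", "payload": {"commands": [[0,0.01,0,0,0,0],[0,0.01,0,0,0,0]]}}

```text
time_s: 50.9
position: [0.5427, -0.2513, 0.0898]
orientation: [-179.7, -0.0, 95.1]
contact_force: [-15.4, -3.0, 17.1]
opening: 0.103
```

>>> {"api": "servo_tool", "payload": {"commands": [[0,0,0,0,0,0],[0,0,0,0,0,0],[0,-0.02,0,0,0,0],[0,-0.02,0,0,0,0]], "gripper": 0.33}}

```text
time_s: 51.4
position: [0.5429, -0.251, 0.0889]
orientation: [-180.0, -0.0, 95.0]
contact_force: [-1.3, -0.0, -0.7]
opening: 0.329
```

>>> {"api": "servo_tool", "payload": {"commands": [[0,0,-0.3,0,0,0],[0,0,-0.6,0,0,0],[0,0,-1,0,0,0],[0,0,-1,0,0,0],[0,0,-1,0,0,0]]}}

```text
time_s: 52.02
position: [0.5428, -0.2509, 0.2385]
orientation: [-180.0, -0.0, 95.0]
contact_force: [0.2, 0.8, -1.1]
opening: 0.332
```

>>> {"api": "servo_tool", "payload": {"commands": [[0,-1,-0.3,0,0,0],[0,-1,-0.3,0,0,0],[0,-1,-0.3,0,0,0],[0,-1,-0.3,0,0,0]]}}

```text
time_s: 52.52
position: [0.392, -0.2641, 0.2832]
orientation: [-179.9, -0.0, 94.9]
contact_force: [0.1, 0.4, -0.4]
opening: 0.33
```

```bash
python3 - <<'E'
from h import *
st(); d=optics.camera("wrist"); cv2.imwrite("pics/w21.png",d["img"])
W=cloud(d)
for n in ("top","wrist"):
    d=optics.camera(n); W=cloud(d); cv2.imwrite(f"pics/{n}21.png",d["img"]); x,y,z=np.moveaxis(W,2,0)
    m=(z>0.095)&(z<0.118)&(x>0.50)&(x<0.57)
    for a in (-.27,-.25,-.23):
        k=m&(y>=a)&(y<a+.01)
        if k.any(): print(n,a,W[k].min(0).round(4)[0],W[k].max(0).round(4)[0],W[k].mean(0)[0].round(4))
d0=dict(np.load("top.npz")); d=optics.camera("side"); cv2.imwrite("pics/s21.png",d["img"])
E
```

```text
52.52 [ 0.392  -0.2641  0.2832] [-1.7994e+02 -5.0000e-02  9.4940e+01] F [ 0.1  0.4 -0.4] op 0.33 q [-34.2   2.6 106.7  -0.   70.7 -39.1]
top -0.27 0.5378 0.5462 0.542
top -0.25 0.5375 0.546 0.5414
top -0.23 0.5343 0.5422 0.5384
wrist -0.27 0.539 0.5489 0.5431
wrist -0.25 0.5376 0.5476 0.5414
wrist -0.23 0.5354 0.5455 0.5398
```

View pics/wrist21.png

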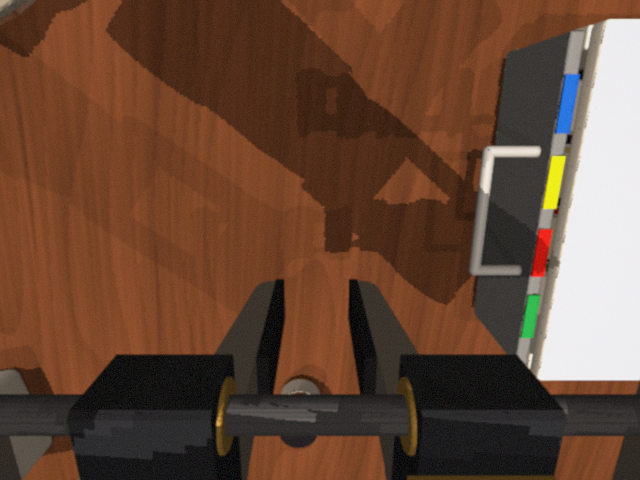

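View pics/top21.png

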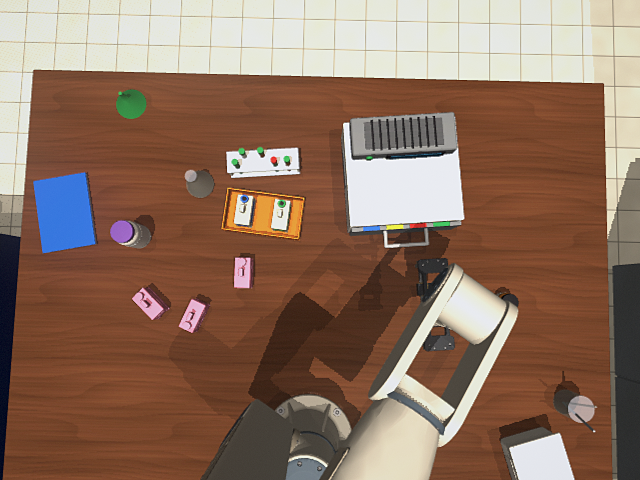

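View pics/s21.png

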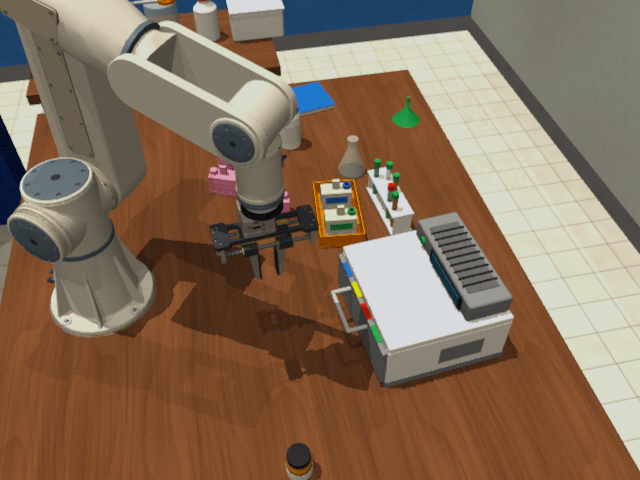

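```bash
python3 -c "
from workcell import sign_off; print(sign_off())"
```

```text
the job is handed in; nothing more can be done
None
```

The job is done and handed in. The fresh blue and green packs are in their own bays, the used blue and green packs stand in the orange returns tray, and the drawer is shut. Used yellow and red stayed in place, as there was no fresh pack for either. The three pink look-alikes were left alone.

- **Drawer:** it came out 140 mm, to its stop. On closing I pushed it slowly until it would go no further, at about 15 N. The handle reads back at its starting position to within about 1 mm.
- **Fresh packs:** both lie flat, cap end to the rear. Each one's top is level with the used packs beside it to within about 1 mm. I could not see the pins, so I judged that they are held down from the packs lying flat.
- **Returns tray and bench:** the last pictures show both used packs upright in the tray. The rack, flask, bottle, jar and pink packs look unmoved, judged by eye.

The job took about 52.5 s, and no check failed or disagreed.

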